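# Weigh two slide bins against each other and hang up the full one

### The job

Of the two identical closed slide bins on the rubber mat one is full and one nearly empty. Set one on each pan of the balance under the lamp, let go of both so that the balance tips to the heavier, then hang the bin that went down on the louvered panel, its lip hooked over the panel's top edge, and leave the lighter bin standing in its pan. Do not hit the lamp, and do not disturb the bottle, the jar or the dish.

Things in the scene. Friction and masses are not known exactly. Their poses are not given: they have to be found in the camera images.
- bin_a: Closed blue slide bin, white lid; looks just like the other one. Body 76 (own x) x 56 (y) x 56 (z) mm, origin centre of underside, z up. Lip on its +x face, handle on the lid (see those points). Always one bin is full (340 to 420 g), the other nearly empty (150 to 175 g); contents sit in the middle.
- bin_b: Closed blue slide bin, white lid; looks just like the other one. Body 76 (own x) x 56 (y) x 56 (z) mm, origin centre of underside, z up. Lip on its +x face, handle on the lid (see those points). Always one bin is full (340 to 420 g), the other nearly empty (150 to 175 g); contents sit in the middle.
- bin_a_handle (a point): Bin a: grip point on its handle, at (0, 0, 83) mm in the bin's frame. The handle is a white ridge upright on the middle of the lid, 44 mm long along x, 16 mm thick along y, from z = 56 to z = 96 mm: the place to pinch.
- bin_b_handle (a point): Bin b: grip point on its handle, at (0, 0, 83) mm in the bin's frame. The handle is a white ridge upright on the middle of the lid, 44 mm long along x, 16 mm thick along y, from z = 56 to z = 96 mm: the place to pinch.
- bin_a_lip (a point): Bin a: middle of the ceiling of the lip's slot, at (43.5, 0, 50) mm in the bin's frame; it rests on the panel's top edge when hung. The lip, 50 mm wide in y, reaches 11 mm out from the bin's +x face, then a 4 mm thick flange turns down to z = 34 mm: a slot 11 mm wide, 16 mm deep, open below.
- bin_b_lip (a point): Bin b: middle of the ceiling of the lip's slot, at (43.5, 0, 50) mm in the bin's frame; it rests on the panel's top edge when hung. The lip, 50 mm wide in y, reaches 11 mm out from the bin's +x face, then a 4 mm thick flange turns down to z = 34 mm: a slot 11 mm wide, 16 mm deep, open below.
- mat: Fixed black rubber mat 150 x 200 x 4 mm on which the bins stand at the start, upright and side by side about 110 mm apart; origin under its centre.
- balance: Fixed grey stand of the balance; origin on the bench under the pivot, own x away from the robot, own y to the left. 130 mm behind it (+x) a mast of 14 mm diameter carries the lamp on an arm that runs to the middle of the lamp bar at z = 314 to 324 mm.
- lamp: Fixed lamp; origin at the centre of its bar, 24 mm wide (balance x), 340 mm long (y), from z = 296 to 314 mm. It lies straight above the beam and both pans, so a gripper pointing straight down does not fit over a bin in a pan: come in tilted (about 30 degrees), the wrist leaning back to the -x side.
- beam: Rocking steel beam; origin at the pivot, 64 mm above the bench, y along it to the left, z up when level. Turns about its x by up to 0.10 rad either way (stops); damped, slight friction: empty, it stays put. Carries two fixed rimmed pans that lean with it. One bin alone tips it fully; with both on, the heavier side goes fully down.
- pan_left (a point): Centre of the floor of the left (+y, green) pan, 76 mm above the bench when level, about 12 mm lower or higher at the stops. The pan is 92 (x) x 72 (y) mm inside, with a rim 8 mm above its floor. The two pans are 240 mm apart.
- pan_right (a point): The same of the right (-y, yellow) pan.
- panel: Fixed grey louvered sheet panel on feet, 4 mm thick (own x), 180 mm wide (y), top edge 170 mm above the bench; own x points away from the robot, along the sheet's normal; origin on the bench under its centre. Bins hang on its -x side with their own x the same way as the panel's and their lip over the top edge; hung, a bin leans up to about 10 degrees.
- rail (a point): Middle of the panel's straight top edge.
- stain: Bystander: amber bottle, 56 mm diameter, 130 mm high, origin under its centre.
- jar: Bystander: green jar, 68 mm diameter, 90 mm high, origin under its centre.
- dish: Bystander: clear petri dish, 94 mm diameter, 20 mm high, origin under its centre.
Not all that is in view belongs to the job. What is shaped like the bin_a but pink or turquoise is not meant.

How it is judged:
By the outcome, as a careful person would: the job done as asked, in the order asked, and still so for the second after the job is handed in, with the robot touching nothing.
It also fails if it takes over 72 s, if anything falls off the work surface, if the arm or the gripper's body presses on something with over 40 N, if the wrist force passes 120 N, or if a joint passes its speed limit or range.

### The arm

A 6-joint arm with a two-finger parallel gripper is mounted at the origin on the work surface. World frame = base frame: x ahead of the robot, y to its left, z up, the work surface at z = 0. Lengths are in m, angles in rad, forces in N, time in s.
With the tool pointing down it reaches from about 0.35 to 0.975 m from the base axis. Payload 4.9 kg.
Tool frame: the origin (TCP) lies at the very end of the fingers, on their centre line; the grasp point (between the pads) lies 19 mm behind it; x points along the fingers, y is the direction in which the jaws open and shut, and the axes are right-handed (so a half turn about x gives the same grasp; the last joint's range is limited). The gripper opens to 85 mm and grips with 20 to 120 N. Pads are 22 mm wide; open, the fingers measure 114 mm over their backs; the gripper's body (76 mm by 85 mm) begins 54 mm behind the grasp point. The pads swing forward as they close: fully open they stand 13 mm farther back than shut.
Start: joints at [1.17, 0.053, 1.613, -0, 1.476, -0.119], TCP at [0.174, 0.6, 0.231] pointing down, gripper open.
Joint ranges: [-3.01, 3.01], [-1.01, 2.22], [0.06, 2.58], [-1.02, 4.17], [0.09, 2.62], [-3.14, 3.14]. Speed limits (rad/s): [2.57, 2.57, 3.14, 3.14, 3.14, 3.14].

### API

Orientations are given as a rotation vector (axis times angle).
In Python, from station import ctrl, get_image, calibration, finish_job, search_frame, cut_out, mark_of gives the robot as it stands. The module is installed in compiled form; this text tells all that it offers.
- The arm moves only by the tool arm_command, never from a script. Its argument "plan" is a list that holds one entry, the list of rows, each a list of 7 numbers: the shift along the tool's x, y, z in m, then the turn, a rotation vector about the tool's x, y, z in degrees, then the finger opening in m, from 0 to 0.0854. A call has 1 to 20 rows; each row shifts and turns the pose as measured when the row begins, along the tool's axes as they then stand; what a row does not reach is not made up. A row lasts 1/12 s, in which the tool goes at most 41.7 mm and 7.16 degrees, less where a joint would pass 70% of its speed; a pose out of reach is approached as far as the arm can. A call with a gripper value outside its range is refused whole. The fingers move at their own pace and stop on an object; "squeeze" is the grip in N (left out, the last holds). Time passes only in rows, so rows that do not move let the fingers close. It gives the time, the measured TCP pose, the force and the opening at its end, in the units of the state.
- ctrl.get_obs(): the state, without advancing time (a new reading comes with each control period).
- get_image(name): name is "side" or "top"; returns the picture (400x640x3 uint8, red, green, blue); there is no depth.
- calibration(name): a dict with "fx", "fy", "cx", "cy" (pixels), "cam_to_world" (4x4, takes a point from camera to world coordinates). Camera axes: x right, y down, z forward; pixel columns grow to the right and rows downward; lengths in m; the calibration is good to about 2 mm. A picture is of the moment at which its call begins. calibration takes no time and is no camera call.
- finish_job(): hands the job in, once; it reports no verdict.
Trained networks look in the newest picture that a camera, given by its name, has taken for a name from the list of things; names that differ only in an ending like _2 or _b are one class to them, and where a whole thing is asked for, a point or a joint stands for the part that bears it (a point fixed in the world has none). Each returns a list of dicts, best first, with "conf" (0 to 1); they miss things now and then, are a little off and sometimes report something else, mostly with a low value. They report only what shows in the picture. A call takes as long as a camera call. They do not tell look-alikes from the thing itself.
- search_frame(camera, thing): "at" ([x, y, z] in m, in the coordinates of the camera as it stood for that picture, good to about 4 mm: the middle of the surface that is visible of it).
- cut_out(camera, thing): "mask" (400x640 bool, what is visible of it).
- mark_of(camera, thing): "at" ([x, y, z] in m, in the coordinates of the camera as it stood for that picture, good to about 4 mm: a listed point, or the origin of a listed thing).
The state is a dict: "t": time; "q": joint angles; "dq": joint speeds; "effort": joint torques, N m; "tool_pos": TCP position; "tool_rot": TCP orientation; "contact_force": force on the tool from outside, world axes, zero at the start; "wrist_torque": the same for the moment, N m; "opening": finger opening in m.
Only numpy, scipy, OpenCV 4.12 (cv2) and the standard library are available. Lean on these libraries where they do the work, as an engineer would, in place of code of your own. Each camera call takes 0.05 s, during which the arm holds its last target. There are 200 camera calls.

## Working session

There is one attempt and no reset: what is moved stays moved. The work goes in short steps, Python scripts to look and compute and a tool call to move; the robot and the scene stay as the last step left them, time stands still between calls to the robot, and variables do not carry over. Pictures are saved under pics/ and viewed, about 8 in all and at most 12, crops included, and the job is handed in when it is done.

Besides the shell and the picture viewer there is one more tool, called after ">>>" as name([rows], argument=value, ...), one row to a line, values as JSON. arm_command: Moves the arm, as the interface text tells. Its arguments: {"type":"object","properties":{"plan":{"type":"array","items":{"type":"array","items":{"type":"array","items":{"type":"number"}}}},"squeeze":{"type":"number"}},"required":["plan"]}

```bash
mkdir -p pics; ls; cat > h.py <<'E'
import numpy as np, cv2
from scipy.spatial.transform import Rotation as R
from station import *
def snap(c,f):
    im=get_image(c); cv2.imwrite('pics/'+f,im[:,:,::-1]); return im
def w(c,p):
    T=np.array(calibration(c)['cam_to_world']); return T[:3,:3]@np.array(p)+T[:3,3]
def px(c,p):
    k=calibration(c);T=np.array(k['cam_to_world']);q=T[:3,:3].T@(np.array(p)-T[:3,3]);return np.round([k['fx']*q[0]/q[2]+k['cx'],k['fy']*q[1]/q[2]+k['cy']])
def marks(c,n):
    for d in mark_of(c,n): print(c,n,round(d['conf'],2),w(c,d['at']).round(4),px(c,w(c,d['at'])))
E
python3 - <<'E'
from h import *
a=snap('side','s0.png');b=snap('top','t0.png')
for c in('side','top'):
    for n in['bin_a','bin_a_handle','bin_a_lip','pan_left','pan_right','rail','panel','balance','lamp','mat','stain','jar','dish']: marks(c,n)
o=ctrl.get_obs();print(o['t'],o['tool_pos'],o['tool_rot'],R.from_rotvec(o['tool_rot']).as_matrix().round(3))
E
```

```text
pics
side bin_a 0.97 [ 0.4793 -0.1394  0.0032] [322. 305.]
side bin_a 0.92 [ 0.5264 -0.2921  0.0012] [381. 344.]
side bin_a 0.66 [ 0.3398 -0.2666  0.0023] [304. 387.]
side bin_a 0.63 [ 0.5319 -0.4077  0.0026] [421. 386.]
side bin_a_handle 0.62 [ 0.4797 -0.1351  0.0795] [322. 286.]
side bin_a_handle 0.56 [ 0.5321 -0.2929  0.0863] [388. 324.]
side bin_a_lip 0.96 [ 0.5704 -0.278   0.054 ] [394. 317.]
side bin_a_lip 0.96 [ 0.5107 -0.164   0.0504] [340. 295.]
side pan_left 0.84 [0.6377 0.1083 0.081 ] [315. 194.]
side pan_right 0.6 [ 0.6459 -0.1306  0.0709] [376. 252.]
side pan_right 0.34 [ 0.526  -0.2952  0.0013] [382. 345.]
side rail 0.76 [0.4965 0.3091 0.168 ] [230. 150.]
side panel 0.79 [ 0.4892  0.3107 -0.0007] [235. 196.]
side balance 0.58 [ 0.6414 -0.0097 -0.0012] [342. 240.]
side lamp 0.69 [ 0.642  -0.0104  0.3049] [349. 150.]
side mat 0.61 [ 0.5359 -0.348   0.0018] [402. 362.]
side stain 0.93 [7.838e-01 1.709e-01 7.000e-04] [341. 182.]
side stain 0.69 [ 0.5817 -0.3997  0.0547] [441. 358.]
side stain 0.33 [ 0.6459 -0.1318  0.0712] [376. 252.]
side dish 0.83 [ 4.619e-01  5.300e-03 -
[... 978 characters left out ...]
0.6426 -0.0093 -0.002 ] [336. 182.]
top lamp 0.67 [ 0.6409 -0.0084  0.0609] [337. 179.]
top lamp 0.59 [ 0.6384 -0.0094  0.305 ] [341. 161.]
top lamp 0.58 [ 0.7917 -0.1602 -0.0012] [386. 135.]
top mat 0.92 [ 0.5362 -0.3459 -0.0016] [448. 219.]
top mat 0.68 [ 0.4885  0.3122 -0.0009] [227. 231.]
top mat 0.32 [ 0.7814  0.1689 -0.0021] [279. 136.]
top stain 0.95 [ 0.7824  0.1698 -0.002 ] [279. 136.]
top stain 0.57 [ 0.5369 -0.4002  0.0858] [476. 217.]
top jar 0.62 [ 0.7898 -0.1582 -0.0041] [385. 136.]
top dish 0.84 [0.4618 0.0067 0.001 ] [330. 242.]
1.4 [0.17377828 0.6003352  0.23131532] [ 0.22121558  1.55946983 -0.22112532] [[-0.     0.278  0.961]
 [ 0.     0.961 -0.278]
 [-1.     0.    -0.   ]]
```

View pics/s0.png

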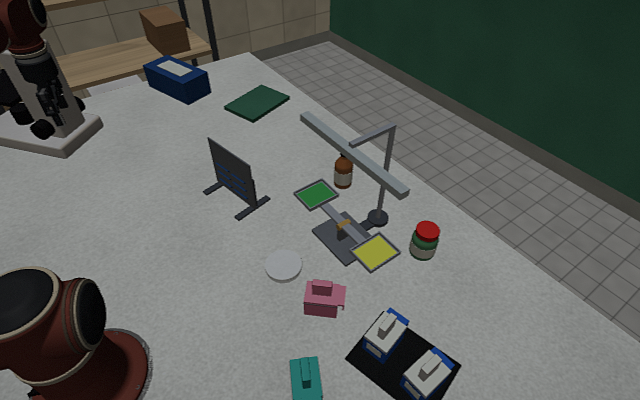

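View pics/t0.png

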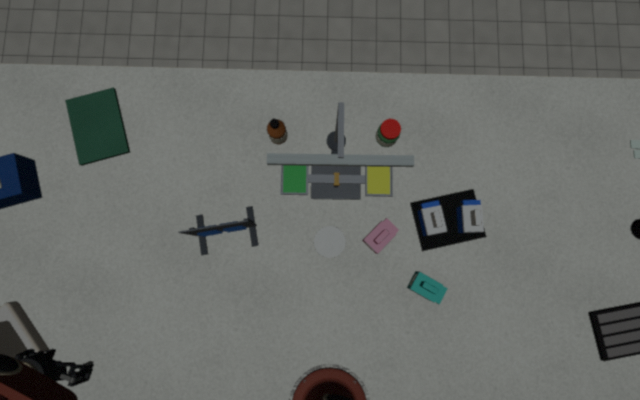

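The side view shows the two blue bins with white lids on the mat at (386,335) and (427,374). The look-alikes are pink at (322,298) and turquoise at (306,378), and the balance, lamp and panel are clear of them. The top view has the same bins at (433,218) and (472,217), pink at (380,236) and turquoise at (428,287). I choose the blue/white pair on the mat. Next I'll fit poses and check the choice in a close crop.

```bash
cat >> h.py <<'E'
from scipy.optimize import minimize
def P(c,pts):
    k=calibration(c);T=np.array(k['cam_to_world']);q=(np.asarray(pts)-T[:3,3])@T[:3,:3]
    return np.c_[k['fx']*q[:,0]/q[:,2]+k['cx'],k['fy']*q[:,1]/q[:,2]+k['cy']]
def box(x0,x1,y0,y1,z0,z1): return np.array([[x,y,z] for x in(x0,x1) for y in(y0,y1) for z in(z0,z1)])/1000
BIN=[box(-38,38,-28,28,0,56),box(-22,22,-8,8,56,96),box(38,53,-25,25,34,56)]
def sil(c,parts,Rm,t,s=4):
    m=np.zeros((400*s,640*s),np.uint8)
    for b in parts:
        h=cv2.convexHull(P(c,b@Rm.T+t).astype(np.float32)*s+s/2)
        cv2.fillConvexPoly(m,np.round(h).astype(np.int32),1)
    return cv2.resize(m.astype(np.float32),(640,400),interpolation=cv2.INTER_AREA)
def fit(masks,parts,p0,z):
    def cost(p):
        Rm=R.from_euler('z',p[2]).as_matrix()
        return sum(np.abs(sil(c,parts,Rm,[p[0],p[1],z])-m).sum()/m.sum() for c,m in masks.items())
    best=min((minimize(cost,[p0[0],p0[1],y],method='Nelder-Mead',options=dict(initial_simplex=[[p0[0],p0[1],y],[p0[0]+.006,p0[1],y],[p0[0],p0[1]+.006,y],[p0[0],p0[1],y+.15]])) for y in np.atleast_1d(p0[2])),key=lambda r:r.fun)
    return best.x,best.fun
def mask_near(c,n,pt):
    u=px(c,pt);ms=[d['mask'] for d in cut_out(c,n)]
    return min(ms,key=lambda m:np.hypot(*(np.argwhere(m).mean(0)[::-1]-u))).astype(np.float32)
E
python3 - <<'E'
from h import *
S=get_image('side');T=get_image('top')
for p in([.5275,-.2925,.04],[.536,-.403,.04]):
    ms={c:mask_near(c,'bin_a',p) for c in('side','top')}
    for sub in(ms,{'side':ms['side']},{'top':ms['top']}):
        x,f=fit(sub,BIN,[p[0],p[1],[-.1,.15,.4]],.004);print('bin',x.round(4),np.degrees(x[2]).round(1),round(f,3))
pm=[box(-2,2,-90,90,20,170)]
m=mask_near('side','panel',[.49,.311,.1]);print('panel px',m.sum())
x,f=fit({'side':m},pm,[.49,.311,[-.1,.1,.3]],0);print('panel',x.round(4),np.degrees(x[2]),f)
k=np.float32
for c,im in(('side',S),('top',T)):
    for q in(-90,90):print(c,P(c,(np.array([[0,q/1000,.17]])@R.from_euler('z',x[2]).as_matrix().T+[x[0],x[1],0])).round(1))
def crop(im,u,v,w=50,h=37):return cv2.resize(im[v-h:v+h,u-w:u+w],(400,296),interpolation=cv2.INTER_CUBIC)
o=np.vstack([np.hstack([crop(S,400,350),crop(T,450,220)]),np.hstack([crop(S,235,175),crop(T,222,228)])])
cv2.imwrite('pics/c1.png',o[:,:,::-1])
E
```

```text
bin [ 0.5295 -0.291   0.2261] 13.0 0.136
bin [ 0.5303 -0.2918  0.2269] 13.0 0.033Traceback (most recent call last):
  File "<stdin>", line 6, in <module>
  File "h.py", line 28, in fit
    best=min((minimize(cost,[p0[0],p0[1],y],method='Nelder-Mead',options=dict(initial_simplex=[[p0[0],p0[1],y],[p0[0]+.006,p0[1],y],[p0[0],p0[1]+.006,y],[p0[0],p0[1],y+.15]])) for y in np.atleast_1d(p0[2])),key=lambda r:r.fun)
  File "h.py", line 28, in <genexpr>
    best=min((minimize(cost,[p0[0],p0[1],y],method='Nelder-Mead',options=dict(initial_simplex=[[p0[0],p0[1],y],[p0[0]+.006,p0[1],y],[p0[0],p0[1]+.006,y],[p0[0],p0[1],y+.15]])) for y in np.atleast_1d(p0[2])),key=lambda r:r.fun)
              ~~~~~~~~^^^^^^^^^^^^^^^^^^^^^^^^^^^^^^^^^^^^^^^^^^^^^^^^^^^^^^^^^^^^^^^^^^^^^^^^^^^^^^^^^^^^^^^^^^^^^^^^^^^^^^^^^^^^^^^^^^^^^^^^^^^^^^^^^^^^^^^^^^^^^^^^^^^^^^^^^
    res = _minimize_neldermead(fun, x0, args, callback, bounds=bounds,
                               **options)
    fsim[j] = func(sim[j])
              ~~~~^^^^^^^^
    fx = function(np.copy(x), *(wrapper_args + args))
  File "h.py", line 27, in cost
    return sum(np.abs(sil(c,parts,Rm,[p[0],p[1],z])-m).sum()/m.sum() for c,m in masks.items())
  File "h.py", line 27, in <genexpr>
    return sum(np.abs(sil(c,parts,Rm,[p[0],p[1],z])-m).sum()/m.sum() for c,m in masks.items())
                      ~~~^^^^^^^^^^^^^^^^^^^^^^^^^^
  File "h.py", line 21, in sil
    h=cv2.convexHull(P(c,b@Rm.T+t).astype(np.float32)*s+s/2)
                     ~^^^^^^^^^^^^
  File "h.py", line 14, in P
    k=calibration(c);T=np.array(k['cam_to_world']);q=(np.asarray(pts)-T[:3,3])@T[:3,:3]
ValueError: time passes only in moves, steps and waits
```

```bash
python3 - <<'E'
import re
s=open('h.py').read()
s=s.replace("from station import *\n","from station import *\n_cal={c:calibration(c) for c in('side','top')}\ncalibration=lambda c:_cal[c]\n")
open('h.py','w').write(s)
E
cat > m1.py <<'E'
from h import *
S=get_image('side');T=get_image('top')
for p in([.5275,-.2925,.04],[.536,-.403,.04]):
    ms={c:mask_near(c,'bin_a',p) for c in('side','top')}
    for sub in(ms,{'side':ms['side']},{'top':ms['top']}):
        x,f=fit(sub,BIN,[p[0],p[1],[-.1,.15,.4]],.004);print('bin',x.round(4),np.degrees(x[2]).round(1),round(f,3))
pm=[box(-2,2,-90,90,20,170)]
m=mask_near('side','panel',[.49,.311,.1]);print('panel px',m.sum())
x,f=fit({'side':m},pm,[.49,.311,[-.1,.1,.3]],0);print('panel',x.round(4),np.degrees(x[2]),f)
for c in('side','top'):
    for q in(-90,90):print(c,P(c,(np.array([[0,q/1000,.17]])@R.from_euler('z',x[2]).as_matrix().T+[x[0],x[1],0])).round(1))
def crop(im,u,v,w=50,h=37):return cv2.resize(im[v-h:v+h,u-w:u+w],(400,296),interpolation=cv2.INTER_CUBIC)
o=np.vstack([np.hstack([crop(S,400,350),crop(T,450,220)]),np.hstack([crop(S,235,175),crop(T,222,228)])])
cv2.imwrite('pics/c1.png',o[:,:,::-1]);print(ctrl.get_obs()['t'])
E
python3 m1.py
```

```text
bin [ 0.5295 -0.2906  0.2064] 11.8 0.173
bin [ 0.5304 -0.2923  0.228 ] 13.1 0.044
bin [ 0.5282 -0.2882  0.2003] 11.5 0.06
bin [ 0.5369 -0.4022  0.0352] 2.0 0.154
bin [ 0.5382 -0.4042  0.039 ] 2.2 0.034
bin [ 0.5361 -0.3998  0.0479] 2.7 0.042
panel px 2039.0
panel [0.4907 0.2999 0.2096] 12.007832962345496 0.24386954307556152
side [[251.5 167. ]]
side [[208.2 138.6]]
top [[252.3 219.4]]
top [[183.1 232.5]]
1.95
```

View pics/c1.png

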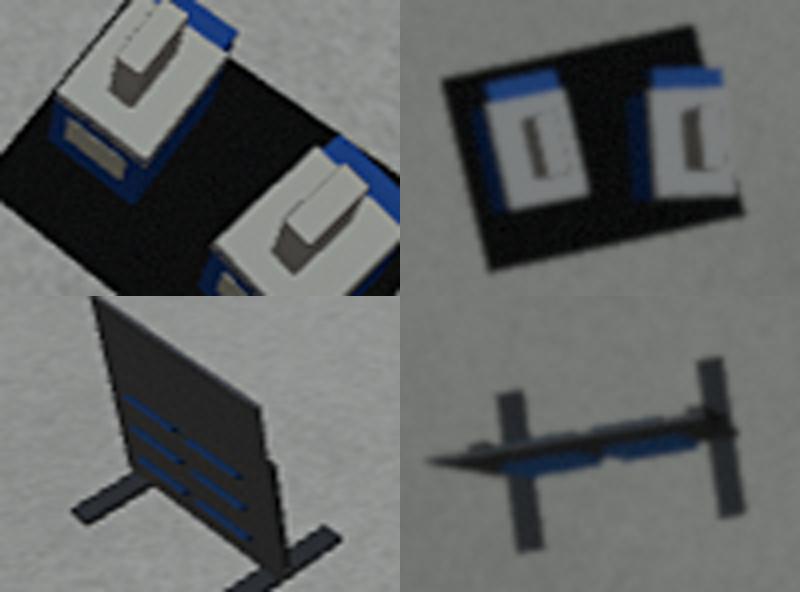

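The crop confirms the choice: both targets are blue bodies with white lids and handles, blue lips pointing away (+x), at (433,218) and (472,217) in top. The panel's top corners are at about (208.7,138.5) and (250,166) in side, and (179,232) and (256,225) in top.

```bash
cat >> h.py <<'E'
def bp(c,u,z):
    k=calibration(c);T=np.array(k['cam_to_world']);d=T[:3,:3]@np.array([(u[0]-k['cx'])/k['fx'],(u[1]-k['cy'])/k['fy'],1]);return T[:3,3]+d*(z-T[2,3])/d[2]
E
python3 - <<'E'
from h import *
for c,a,b in(('side',(208.7,138.5),(250,165.8)),('top',(179,232.2),(256.2,225))):
    A,B=bp(c,a,.17),bp(c,b,.17);d=A-B;print(c,A.round(4),B.round(4),((A+B)/2).round(4),np.linalg.norm(d),np.degrees(np.arctan2(-d[0],d[1])))
# top feet dirs
f=lambda u,v:(172+u/4,191+(v-296)/4)
for a,b in(((512,392),(530,550)),((710,358),(732,516))):
    d=bp('top',f(*a),0.005)-bp('top',f(*b),.005);print('foot',np.degrees(np.arctan2(d[1],d[0])),(bp('top',f(*a),.005)+bp('top',f(*b),.005))/2)
# balance pans pixels: corners in side of green pan rims (295,194),(315,180),(340,195),(319,210)
k=_cal['top']['cam_to_world'];print(np.array(k)[:3,3],np.array(_cal['side']['cam_to_world'])[:3,3])
for c in('side','top'):
  for n in('rail','panel','pan_left','pan_right'):marks(c,n)
E
```

```text
side [0.4733 0.3876 0.17  ] [0.5085 0.2182 0.17  ] [0.4909 0.3029 0.17  ] 0.17303712385912307 11.748388269853232
top [0.4727 0.3984 0.17  ] [0.4952 0.2012 0.17  ] [0.4839 0.2998 0.17  ] 0.19849603100662355 6.498983581157743
foot 8.02462352642249 [0.48141398 0.08892422 0.005     ]
foot 8.538459477444297 [ 0.50956063 -0.05898435  0.005     ]Traceback (most recent call last):
  File "<stdin>", line 9, in <module>
NameError: name '_cal' is not defined
```

```bash
python3 - <<'E'
from h import *
f=lambda u,v:(172+(u-400)/4,191+(v-296)/4)
for a,b in(((512,392),(530,550)),((710,358),(732,516))):
    A,B=bp('top',f(*a),.008),bp('top',f(*b),.008);d=A-B;print('foot',np.degrees(np.arctan2(d[1],d[0])),(A+B)/2,np.linalg.norm(d))
ims={c:get_image(c) for c in('side','top')}
ms={c:mask_near(c,'panel',[.485,.30,.1]) for c in ims}
cost=lambda p,ms:sum(np.abs(sil(c,[box(-2,2,-90,90,0,170),box(-1e3*p[3],1e3*p[3],1e3*p[4]-8,1e3*p[4]+8,0,10),box(-1e3*p[3],1e3*p[3],-1e3*p[4]-8,-1e3*p[4]+8,0,10)],R.from_euler('z',p[2]).as_matrix(),[p[0],p[1],0])-m).sum()/m.sum() for c,m in ms.items())
x0=np.array([.488,.303,.15,.06,.075]);S=np.vstack([x0]+[x0+d for d in np.diag([.006,.006,.08,.01,.01])])
for sub in(ms,{'side':ms['side']},{'top':ms['top']}):
    r=minimize(cost,x0,args=(sub,),method='Nelder-Mead',options=dict(initial_simplex=S,maxiter=400));print(r.x.round(4),np.degrees(r.x[2]),r.fun)
    if len(sub)==2:
        for c in ims:
            im=ims[c].copy();im[sil(c,[box(-2,2,-90,90,0,170)],R.from_euler('z',r.x[2]).as_matrix(),[r.x[0],r.x[1],0])>.5,0]=255
            ims[c]=im
for c in ims:
  for n in('rail','panel','pan_left','pan_right'):marks(c,n)
def crop(im,u,v,w=50,h=37):return cv2.resize(im[v-h:v+h,u-w:u+w],(400,296),interpolation=cv2.INTER_CUBIC)
cv2.imwrite('pics/c2.png',np.vstack([np.hstack([crop(ims['side'],235,175),crop(ims['top'],222,228)])])[:,:,::-1])
E
```

```text
foot 9.806153532876593 [0.47545267 0.38319292 0.008     ] 0.11747202414624017
foot 10.316633680684063 [0.5034282  0.23728159 0.008     ] 0.11844427574242887Traceback (most recent call last):
  File "<stdin>", line 6, in <module>
  File "h.py", line 34, in mask_near
    return min(ms,key=lambda m:np.hypot(*(np.argwhere(m).mean(0)[::-1]-u))).astype(np.float32)
           ~~~^^^^^^^^^^^^^^^^^^^^^^^^^^^^^^^^^^^^^^^^^^^^^^^^^^^^^^^^^^^^^
ValueError: min() iterable argument is empty
```

```bash
cat >> h.py <<'E'
def tool(th,psi,roll=0):
    "tilt th, heading psi, roll about world x axis at heading, deg"
    t,p=np.radians([th,psi]);x=np.array([np.sin(t)*np.cos(p),np.sin(t)*np.sin(p),-np.cos(t)]);y=np.array([-np.sin(p),np.cos(p),0])
    M=np.c_[x,y,np.cross(x,y)]
    return R.from_rotvec(np.radians(roll)*np.array([np.cos(p),np.sin(p),0])).as_matrix()@M
def grasp_tcp(g,M): return np.array(g)+.019*M[:,0]
def plan(legs,start=None):
    "legs: (tcp, M, n)"
    if start is None:
        o=ctrl.get_obs();p=np.array(o['tool_pos']);M=R.from_rotvec(o['tool_rot']).as_matrix()
    else:p,M=start
    for t,N,n in legs:
        rv=R.from_matrix(M.T@N).as_rotvec()/n;r=R.from_rotvec(rv).as_matrix()
        A=sum(np.linalg.matrix_power(r,k) for k in range(n));v=np.linalg.solve(A,M.T@(np.array(t)-p))
        print(n,'x',v.round(4).tolist(),np.degrees(rv).round(2).tolist(),'|%.1fmm'%(1e3*np.linalg.norm(v)))
        p,M=np.array(t),N
def state():
    o=ctrl.get_obs();M=R.from_rotvec(o['tool_rot']).as_matrix();print('t',round(o['t'],2),'tcp',np.round(o['tool_pos'],4),'grasp',(np.array(o['tool_pos'])-.019*M[:,0]).round(4),'th',np.degrees(np.arccos(-M[2,0])).round(1),'psi',np.degrees(np.arctan2(-M[0,1],M[1,1])).round(1),'yz',M[2,1].round(3),'F',np.round(o['contact_force'],2),'open',round(o['opening'],4))
E
python3 - <<'E'
from h import *
state()
plan([([.42,.17,.33],tool(20,0),17),([.45,-.26,.25],tool(35,12),16)])
M=tool(35,12);d=np.array([.978,.208,0])
g=np.array([.530,-.291,.088])-.003*d
a=grasp_tcp(g,M)-.09*M[:,0]
plan([(a,M,5),(grasp_tcp(g,M),M,6)],([.45,-.26,.25],M))
print(a,grasp_tcp(g,M))
E
```

```text
t 2.15 tcp [0.1738 0.6003 0.2313] grasp [0.1738 0.6003 0.2503] th 0.0 psi -16.1 yz -0.0 F [-0.01 -0.   -0.45] open 0.0856
17 x [-0.003, -0.0229, 0.019] [-0.94, -1.17, 0.17] |29.9mm
16 x [0.004, -0.027, -0.0029] [-0.67, -0.93, 0.35] |27.5mm
5 x [0.0202, -0.0094, -0.0073] [0.0, 0.0, 0.0] |23.5mm
6 x [0.015, -0.0, 0.0] [0.0, 0.0, 0.0] |15.0mm
[ 0.48723199 -0.30009098  0.1461598 ] [ 0.53772581 -0.28935819  0.07243611]
```

>>> arm_command([
  [[-0.003,-0.0229,0.019,-0.94,-1.17,0.17,0.085],[-0.003,-0.0229,0.019,-0.94,-1.17,0.17,0.085],[-0.003,-0.0229,0.019,-0.94,-1.17,0.17,0.085],[-0.003,-0.0229,0.019,-0.94,-1.17,0.17,0.085],[-0.003,-0.0229,0.019,-0.94,-1.17,0.17,0.085],[-0.003,-0.0229,0.019,-0.94,-1.17,0.17,0.085],[-0.003,-0.0229,0.019,-0.94,-1.17,0.17,0.085],[-0.003,-0.0229,0.019,-0.94,-1.17,0.17,0.085],[-0.003,-0.0229,0.019,-0.94,-1.17,0.17,0.085],[-0.003,-0.0229,0.019,-0.94,-1.17,0.17,0.085],[-0.003,-0.0229,0.019,-0.94,-1.17,0.17,0.085],[-0.003,-0.0229,0.019,-0.94,-1.17,0.17,0.085],[-0.003,-0.0229,0.019,-0.94,-1.17,0.17,0.085],[-0.003,-0.0229,0.019,-0.94,-1.17,0.17,0.085],[-0.003,-0.0229,0.019,-0.94,-1.17,0.17,0.085],[-0.003,-0.0229,0.019,-0.94,-1.17,0.17,0.085],[-0.003,-0.0229,0.019,-0.94,-1.17,0.17,0.085]],
])

```text
t: 3.57
tool_pos: [0.4287, 0.1559, 0.3361]
tool_rot: [-0.02, 1.202, 0.02]
contact_force: [0.6, -0.4, 0.1]
opening: 0.0851
```

```bash
cat > p2.py <<'E'
from h import *
state()
plan([([.45,-.26,.25],tool(35,12),17)])
E
python3 p2.py
```

```text
t 3.57 tcp [0.4287 0.1559 0.3361] grasp [0.4219 0.1558 0.3539] th 21.1 psi 1.5 yz -0.005 F [ 0.59 -0.44  0.13] open 0.0851
17 x [0.0038, -0.0245, -0.0037] [-0.54, -0.81, 0.31] |25.1mm
```

>>> arm_command([
  [[0.0038,-0.0245,-0.0037,-0.54,-0.81,0.31,0.085],[0.0038,-0.0245,-0.0037,-0.54,-0.81,0.31,0.085],[0.0038,-0.0245,-0.0037,-0.54,-0.81,0.31,0.085],[0.0038,-0.0245,-0.0037,-0.54,-0.81,0.31,0.085],[0.0038,-0.0245,-0.0037,-0.54,-0.81,0.31,0.085],[0.0038,-0.0245,-0.0037,-0.54,-0.81,0.31,0.085],[0.0038,-0.0245,-0.0037,-0.54,-0.81,0.31,0.085],[0.0038,-0.0245,-0.0037,-0.54,-0.81,0.31,0.085],[0.0038,-0.0245,-0.0037,-0.54,-0.81,0.31,0.085],[0.0038,-0.0245,-0.0037,-0.54,-0.81,0.31,0.085],[0.0038,-0.0245,-0.0037,-0.54,-0.81,0.31,0.085],[0.0038,-0.0245,-0.0037,-0.54,-0.81,0.31,0.085],[0.0038,-0.0245,-0.0037,-0.54,-0.81,0.31,0.085],[0.0038,-0.0245,-0.0037,-0.54,-0.81,0.31,0.085],[0.0038,-0.0245,-0.0037,-0.54,-0.81,0.31,0.085],[0.0038,-0.0245,-0.0037,-0.54,-0.81,0.31,0.085],[0.0,0.0,0.0,0,0,0,0.085]],
])

```text
t: 4.98
tool_pos: [0.4474, -0.2598, 0.2622]
tool_rot: [-0.106, 0.939, 0.178]
contact_force: [0.3, 1.2, -0.2]
opening: 0.0855
```

```bash
cat > p3.py <<'E'
from h import *
state()
M=tool(35,12);d=np.array([.978,.208,0])
g=np.array([.530,-.291,.088])-.003*d
a=grasp_tcp(g,M)-.09*M[:,0]
plan([(a,M,5),(grasp_tcp(g,M),M,6)])
E
python3 p3.py
```

```text
t 4.98 tcp [ 0.4474 -0.2598  0.2622] grasp [ 0.4364 -0.2618  0.2776] th 35.9 psi 11.4 yz -0.013 F [ 0.3   1.2  -0.21] open 0.0855
5 x [0.0225, -0.0093, -0.0085] [-0.01, 0.19, 0.19] |25.8mm
6 x [0.015, -0.0, 0.0] [0.0, 0.0, 0.0] |15.0mm
```

>>> arm_command([
  [[0.0225,-0.0093,-0.0085,0,0.19,0.19,0.085],[0.0225,-0.0093,-0.0085,0,0.19,0.19,0.085],[0.0225,-0.0093,-0.0085,0,0.19,0.19,0.085],[0.0225,-0.0093,-0.0085,0,0.19,0.19,0.085],[0.0225,-0.0093,-0.0085,0,0.19,0.19,0.085],[0,0,0,0,0,0,0.085]],
])

```text
t: 5.48
tool_pos: [0.4891, -0.304, 0.1467]
tool_rot: [-0.104, 0.955, 0.188]
contact_force: [-0.6, 1.6, -1.0]
opening: 0.0852
```

```bash
sed -i 's/^plan.*/plan([(grasp_tcp(g,M),M,6)])/' p3.py; python3 p3.py
```

```text
t 5.48 tcp [ 0.4891 -0.304   0.1467] grasp [ 0.4784 -0.3061  0.1623] th 35.0 psi 11.8 yz -0.006 F [-0.56  1.62 -1.03] open 0.0852
6 x [0.015, 0.0008, -0.0002] [0.01, 0.0, 0.06] |15.0mm
```

>>> arm_command([
  [[0.015,0.0008,0,0,0,0,0.085],[0.015,0.0008,0,0,0,0,0.085],[0.015,0.0008,0,0,0,0,0.085],[0.015,0.0008,0,0,0,0,0.085],[0.015,0.0008,0,0,0,0,0.085],[0.0148,0.0008,0,0,0,0,0.085],[0,0,0,0,0,0,0.0],[0,0,0,0,0,0,0.0],[0,0,0,0,0,0,0.0],[0,0,0,0,0,0,0.0],[0,0,0,0,0,0,0.0],[0,0,0,0,0,0,0.0]],
], squeeze=60)

```text
t: 6.48
tool_pos: [0.5437, -0.2876, 0.087]
tool_rot: [-0.115, 0.944, 0.187]
contact_force: [0.8, -0.4, -2.4]
opening: 0.0144
```

```bash
cat > p4.py <<'E'
from h import *
state()
o=ctrl.get_obs();p=np.array(o['tool_pos']);M=R.from_rotvec(o['tool_rot']).as_matrix()
plan([(p+[-.01,0,.15],M,8)])
E
python3 p4.py
```

```text
t 6.48 tcp [ 0.5437 -0.2876  0.087 ] grasp [ 0.5328 -0.2897  0.1024] th 35.6 psi 12.1 yz -0.017 F [ 0.82 -0.35 -2.39] open 0.0144
8 x [-0.016, -0.0001, 0.0099] [0.0, 0.0, 0.0] |18.8mm
```

Grasp ended about 14 mm too high, so I'll reopen, go down and re-grip.

>>> arm_command([
  [[0,0,0,0,0,0,0.06],[0,0,0,0,0,0,0.06],[0,0,0,0,0,0,0.06],[0,0,0,0,0,0,0.06]],
])

```text
t: 6.82
tool_pos: [0.5436, -0.2888, 0.0886]
tool_rot: [-0.117, 0.943, 0.184]
contact_force: [0.0, 0.1, -0.6]
opening: 0.0595
```

```bash
sed -i 's/^plan.*/plan([(grasp_tcp(g,M),M,3)])/' p3.py; python3 p3.py
```

```text
t 6.82 tcp [ 0.5436 -0.2888  0.0886] grasp [ 0.5327 -0.2908  0.104 ] th 35.7 psi 12.0 yz -0.019 F [ 0.02  0.07 -0.58] open 0.0595
3 x [0.0033, 0.0003, -0.0047] [0.21, 0.22, 0.29] |5.7mm
```

>>> arm_command([
  [[0.0033,0.0003,-0.0047,0.21,0.22,0.29,0.06],[0.0033,0.0003,-0.0047,0.21,0.22,0.29,0.06],[0.0033,0.0003,-0.0047,0.21,0.22,0.29,0.06]],
])

```text
t: 7.07
tool_pos: [0.5381, -0.29, 0.0727]
tool_rot: [-0.101, 0.956, 0.192]
contact_force: [-1.4, 0.5, 0.2]
opening: 0.06
```

```bash
python3 p3.py
```

```text
t 7.07 tcp [ 0.5381 -0.29    0.0727] grasp [ 0.5275 -0.2922  0.0882] th 35.0 psi 12.0 yz -0.001 F [-1.42  0.49  0.16] open 0.06
3 x [0.0, 0.0002, -0.0001] [0.01, 0.01, 0.02] |0.3mm
```

>>> arm_command([
  [[0,0,0,0,0,0,0.0],[0,0,0,0,0,0,0.0],[0,0,0,0,0,0,0.0],[0,0,0,0,0,0,0.0],[0,0,0,0,0,0,0.0]],
], squeeze=60)

```text
t: 7.48
tool_pos: [0.5367, -0.2892, 0.0695]
tool_rot: [-0.097, 0.959, 0.194]
contact_force: [-0.4, -0.1, -0.4]
opening: 0.0155
```

```bash
python3 p4.py
```

```text
t 7.48 tcp [ 0.5367 -0.2892  0.0695] grasp [ 0.5261 -0.2916  0.0851] th 34.9 psi 12.0 yz 0.004 F [-0.39 -0.09 -0.37] open 0.0155
8 x [-0.0161, 0.0003, 0.0097] [0.0, 0.0, 0.0] |18.8mm
```

>>> arm_command([
  [[-0.008,0,0.005,0,0,0,0],[-0.016,0,0.01,0,0,0,0],[-0.016,0,0.01,0,0,0,0],[-0.016,0,0.01,0,0,0,0],[-0.016,0,0.01,0,0,0,0],[-0.016,0,0.01,0,0,0,0],[-0.016,0,0.01,0,0,0,0],[-0.016,0,0.01,0,0,0,0],[-0.008,0,0.005,0,0,0,0],[0,0,0,0,0,0,0],[0,0,0,0,0,0,0]],
])

```text
t: 8.4
tool_pos: [0.522, -0.2847, 0.2171]
tool_rot: [-0.087, 0.982, 0.206]
contact_force: [-1.2, 0.2, -4.8]
opening: 0.0153
```

```bash
python3 - <<'E'
from h import *
state()
snap('side','s1.png')
for c in('side',):
  for n in('bin_a_handle','bin_a_lip','pan_left','pan_right'):marks(c,n)
state()
M=tool(35,0)
# right option / left option: grasp 4mm toward -x from bin centre
for y in(-.128,.111):
    plan([(grasp_tcp([.48,y,.24],M),M,12)])
E
```

```text
t 8.4 tcp [ 0.522  -0.2847  0.2171] grasp [ 0.5118 -0.2873  0.2329] th 33.6 psi 12.2 yz 0.02 F [-1.16  0.17 -4.81] open 0.0153
side bin_a_handle 0.84 [ 0.3429 -0.2723  0.0739] [307. 374.]
side bin_a_handle 0.59 [ 0.5153 -0.2879  0.2335] [390. 287.]
side bin_a_lip 0.6 [ 0.5578 -0.2783  0.2005] [401. 281.]
side bin_a_lip 0.18 [0.6363 0.1099 0.0808] [315. 194.]
side pan_left 0.61 [0.6411 0.109  0.0793] [316. 194.]
t 8.65 tcp [ 0.5218 -0.2843  0.2155] grasp [ 0.5116 -0.2869  0.2314] th 33.6 psi 12.2 yz 0.022 F [-0.78 -0.18 -5.06] open 0.0151
12 x [-0.0011, 0.0133, -0.0005] [0.78, -0.13, -0.66] |13.3mm
12 x [0.0004, 0.0331, 0.0012] [0.78, -0.13, -0.66] |33.1mm
```

View pics/s1.png

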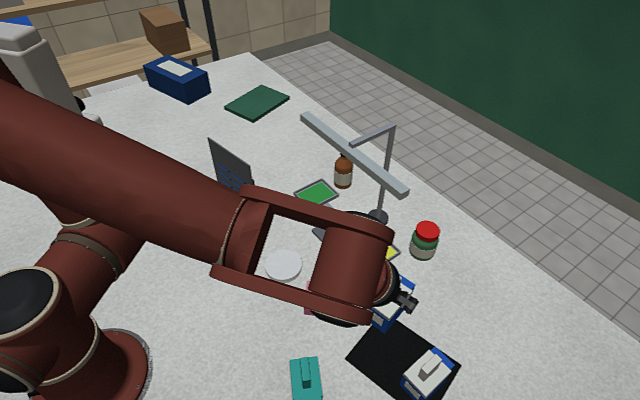

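The side view shows bin 1 held in the gripper at about (390,290), and bin 2 still on the mat at (427,374). The wrist force reads about 4.8 N, so this is probably the full bin. It goes to the left pan, next to the panel.

```bash
cat >> h.py <<'E'
def bt(o,yaw,roll=0,th=34.9,off=(-.004,0,.081)):
    "tool target for held bin with origin o"
    Rb=R.from_rotvec(np.radians(roll)*np.array([np.cos(np.radians(yaw)),np.sin(np.radians(yaw)),0])).as_matrix()@R.from_euler('z',yaw,degrees=True).as_matrix()
    M=tool(th,yaw,roll);return grasp_tcp(np.array(o)+Rb@np.array(off),M),M
E
cat > p5.py <<'E'
from h import *
state()
print('A');plan([(*bt([.48,.1105,.155],0),13)])
print('B');plan([(*bt([.50,.1105,.108],0),5),(*bt([.641,.1105,.105],0),9)])
E
python3 p5.py
```

```text
t 8.65 tcp [ 0.5218 -0.2843  0.2155] grasp [ 0.5116 -0.2869  0.2314] th 33.6 psi 12.2 yz 0.022 F [-0.78 -0.18 -5.06] open 0.0151
A
13 x [0.0004, 0.0305, 0.0007] [0.72, -0.11, -0.61] |30.5mm
B
5 x [0.0118, 0.0787, 0.0006] [1.88, -0.29, -1.59] |79.6mm
9 x [0.0092, 0.0, 0.0127] [0.0, 0.0, 0.0] |15.7mm
```

>>> arm_command([
  [[0.0004,0.0305,0.0007,0.72,-0.11,-0.61,0],[0.0004,0.0305,0.0007,0.72,-0.11,-0.61,0],[0.0004,0.0305,0.0007,0.72,-0.11,-0.61,0],[0.0004,0.0305,0.0007,0.72,-0.11,-0.61,0],[0.0004,0.0305,0.0007,0.72,-0.11,-0.61,0],[0.0004,0.0305,0.0007,0.72,-0.11,-0.61,0],[0.0004,0.0305,0.0007,0.72,-0.11,-0.61,0],[0.0004,0.0305,0.0007,0.72,-0.11,-0.61,0],[0.0004,0.0305,0.0007,0.72,-0.11,-0.61,0],[0.0004,0.0305,0.0007,0.72,-0.11,-0.61,0],[0.0004,0.0305,0.0007,0.72,-0.11,-0.61,0],[0.0004,0.0305,0.0007,0.72,-0.11,-0.61,0],[0.0004,0.0305,0.0007,0.72,-0.11,-0.61,0]],
])

```text
t: 9.73
tool_pos: [0.4813, 0.1223, 0.2074]
tool_rot: [0.031, 0.982, -0.015]
contact_force: [0.2, -1.3, -4.7]
opening: 0.0149
```

```bash
python3 p5.py
```

```text
t 9.73 tcp [0.4813 0.1223 0.2074] grasp [0.4708 0.1223 0.2232] th 33.7 psi -1.5 yz 0.019 F [ 0.17 -1.33 -4.67] open 0.0149
A
13 x [-0.0006, -0.0009, 0.0009] [-0.14, -0.09, -0.0] |1.4mm
B
5 x [0.0085, -0.0024, 0.0004] [-0.37, -0.23, -0.01] |8.8mm
9 x [0.0092, 0.0, 0.0127] [0.0, 0.0, 0.0] |15.7mm
```

>>> arm_command([
  [[0.0085,-0.0024,0.0004,-0.37,-0.23,0,0],[0.0085,-0.0024,0.0004,-0.37,-0.23,0,0],[0.0085,-0.0024,0.0004,-0.37,-0.23,0,0],[0.0085,-0.0024,0.0004,-0.37,-0.23,0,0],[0.0085,-0.0024,0.0004,-0.37,-0.23,0,0],[0,0,0,0,0,0,0]],
])

```text
t: 10.23
tool_pos: [0.502, 0.1225, 0.1642]
tool_rot: [-0.003, 0.976, 0.024]
contact_force: [-1.0, -0.0, -4.5]
opening: 0.0153
```

```bash
cat > p6.py <<'E'
from h import *
state()
print('B');plan([(*bt([.58,.1105,.106],0),5),(*bt([.641,.1105,.105],0),5)])
E
python3 p6.py
```

```text
t 10.23 tcp [0.502  0.1225 0.1642] grasp [0.4913 0.1221 0.1799] th 34.1 psi 1.2 yz 0.008 F [-1.01 -0.02 -4.47] open 0.0153
B
5 x [0.0084, -0.0026, 0.0148] [0.15, -0.17, -0.22] |17.2mm
5 x [0.0071, 0.0, 0.0099] [0.0, 0.0, 0.0] |12.2mm
```

>>> arm_command([
  [[0.0084,-0.0026,0.0148,0.15,-0.17,-0.22,0],[0.0084,-0.0026,0.0148,0.15,-0.17,-0.22,0],[0.0084,-0.0026,0.0148,0.15,-0.17,-0.22,0],[0.0084,-0.0026,0.0148,0.15,-0.17,-0.22,0],[0.0084,-0.0026,0.0148,0.15,-0.17,-0.22,0],[0,0,0,0,0,0,0]],
])

```text
t: 10.73
tool_pos: [0.5874, 0.1046, 0.1644]
tool_rot: [0.007, 0.974, -0.009]
contact_force: [-0.0, -0.0, -3.1]
opening: 0.0149
```

```bash
sed -i 's/^print.*/plan([(*bt([.641,.1105,.100],0),6)])/' p6.py;python3 p6.py
```

```text
t 10.73 tcp [0.5874 0.1046 0.1644] grasp [0.5768 0.1047 0.1801] th 34.2 psi -0.6 yz 0.003 F [-0.03 -0.04 -3.12] open 0.0149
6 x [0.0056, 0.001, 0.0084] [-0.1, -0.12, 0.04] |10.1mm
```

>>> arm_command([
  [[0.0056,0.001,0.0084,-0.1,-0.12,0.04,0],[0.0056,0.001,0.0084,-0.1,-0.12,0.04,0],[0.0056,0.001,0.0084,-0.1,-0.12,0.04,0],[0.0056,0.001,0.0084,-0.1,-0.12,0.04,0],[0.0056,0.001,0.0084,-0.1,-0.12,0.04,0],[0.0056,0.001,0.0084,-0.1,-0.12,0.04,0],[0,0,0,0,0,0,0]],
])

```text
t: 11.32
tool_pos: [0.6468, 0.1045, 0.1597]
tool_rot: [0.008, 0.975, -0.007]
contact_force: [0.5, -0.1, -3.6]
opening: 0.0154
```

```bash
cat > p7.py <<'E'
from h import *
state()
snap('top','t1.png');a=get_image('side')
b=get_image('top')
def crop(im,u,v,w=50,h=37):return cv2.resize(im[v-h:v+h,u-w:u+w],(400,296),interpolation=cv2.INTER_CUBIC)
cv2.imwrite('pics/c3.png',np.hstack([crop(a,325,185),crop(b,300,175)])[:,:,::-1])
plan([(*bt([.641,.1105,.079],0),4),(*bt([.641,.1105,.067],0,-5.0),4)])
for c in('side','top'):
  for n in('bin_a_handle','bin_a_lip','bin_a'):marks(c,n)
E
python3 p7.py
```

```text
t 11.32 tcp [0.6468 0.1045 0.1597] grasp [0.6362 0.1046 0.1754] th 34.1 psi -0.6 yz 0.003 F [ 0.49 -0.07 -3.62] open 0.0154
4 x [0.0034, 0.0014, -0.0015] [-0.13, -0.21, 0.04] |4.0mm
4 x [0.0025, 0.0015, -0.0017] [-0.72, -0.0, -1.03] |3.4mm
side bin_a_handle 0.94 [0.6426 0.1022 0.1737] [318. 169.]
side bin_a_handle 0.64 [ 0.6419 -0.0099 -0.0012] [342. 240.]
side bin_a_handle 0.62 [ 0.4804 -0.1379  0.0793] [323. 286.]
side bin_a_handle 0.57 [ 0.3461 -0.2712  0.0774] [308. 371.]
side bin_a_lip 0.8 [ 0.5089 -0.1636  0.0473] [339. 296.]
side bin_a_lip 0.6 [0.6845 0.1045 0.1431] [330. 171.]
side bin_a 0.82 [ 0.3433 -0.2709 -0.0005] [307. 388.]
side bin_a 0.64 [ 0.4777 -0.1356 -0.0005] [321. 305.]
side bin_a 0.57 [0.635  0.1027 0.09  ] [316. 194.]
side bin_a 0.56 [ 0.5361 -0.4055  0.0048] [422. 384.]
side bin_a 0.2 [ 0.6438 -0.1327  0.0701] [376. 253.]
top bin_a_handle 0.98 [ 0.4723 -0.1345  0.0821] [381. 238.]
top bin_a_handle 0.71 [ 0.3398 -0.2649  0.0829] [429. 287.]
top bin_a_handle 0.41 [0.6322 0.1069 0.1748] [294. 173.]
top bin_a_lip 0.86 [ 0.3195 -0.3033  0.0444] [439. 294.]
top bin_a_lip 0.62 [ 0.5156 -0.1636  0.0475] [390. 224.]
top bin_a_lip 0.54 [0.6808 0.1124 0.1408] [293. 158.]
top bin_a 0.64 [ 0.5415 -0.4032  0.0007] [467. 218.]
top bin_a 0.62 [ 0.4778 -0.1348 -0.0035] [377. 237.]
top bin_a 0.58 [ 0.3378 -0.2659 -0.0029] [422. 286.]
top bin_a 0.42 [0.6377 0.102  0.0909] [298. 177.]
```

View pics/c3.png

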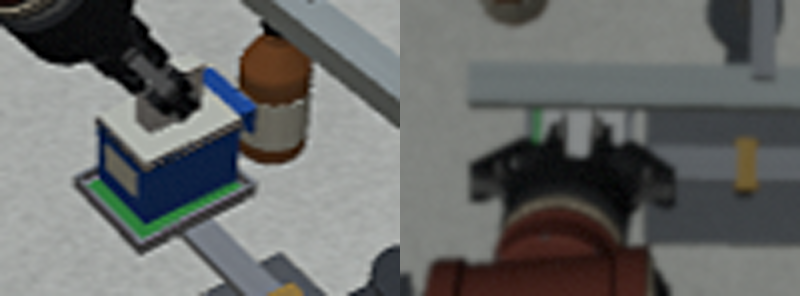

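The crop shows the bin over the green pan with a few mm still needed to the left, and the gripper clear of the lamp. I'll correct that and lower with the pan's roll.

>>> arm_command([
  [[0.0034,0.0017,-0.0015,-0.13,-0.21,0.04,0],[0.0034,0.0017,-0.0015,-0.13,-0.21,0.04,0],[0.0034,0.0017,-0.0015,-0.13,-0.21,0.04,0],[0.0034,0.0017,-0.0015,-0.13,-0.21,0.04,0],[0,0,0,0,0,0,0]],
])

```text
t: 12.18
tool_pos: [0.6484, 0.1131, 0.144]
tool_rot: [-0.001, 0.958, 0.002]
contact_force: [0.1, -0.1, -3.8]
opening: 0.015
```

```bash
cat > p8.py <<'E'
from h import *
state()
plan([(*bt([.641,.1105,.067],0,-5.0),5)])
E
python3 p8.py
```

```text
t 12.18 tcp [0.6484 0.1131 0.144 ] grasp [0.6375 0.1131 0.1595] th 35.1 psi 0.1 yz -0.0 F [ 0.12 -0.08 -3.85] open 0.015
5 x [0.0019, 0.0007, -0.0014] [-0.55, 0.04, -0.83] |2.4mm
```

>>> arm_command([
  [[0.0019,0.0007,-0.0014,-0.55,0.04,-0.83,0],[0.0019,0.0007,-0.0014,-0.55,0.04,-0.83,0],[0.0019,0.0007,-0.0014,-0.55,0.04,-0.83,0],[0.0019,0.0007,-0.0014,-0.55,0.04,-0.83,0],[0.0019,0.0007,-0.0014,-0.55,0.04,-0.83,0],[0,0,0,0,0,0,0]],
])

```text
t: 12.68
tool_pos: [0.6484, 0.1173, 0.1306]
tool_rot: [-0.082, 0.961, -0.043]
contact_force: [-0.3, 1.1, -5.0]
opening: 0.0156
```

```bash
python3 p8.py
```

```text
t 12.68 tcp [0.6484 0.1173 0.1306] grasp [0.6375 0.1187 0.1462] th 35.2 psi -0.0 yz -0.089 F [-0.33  1.06 -5.01] open 0.0156
5 x [-0.0003, -0.0002, 0.0001] [0.0, 0.0, 0.02] |0.4mm
```

>>> arm_command([
  [[0.0013,0,-0.0009,0,0,0,0],[0,0,0,0,0,0,0],[0,0,0,0,0,0,0.07],[0,0,0,0,0,0,0.07],[0,0,0,0,0,0,0.07],[0,0,0,0,0,0,0.07],[0,0,0,0,0,0,0.07],[-0.015,0,0,0,0,0,0.07],[-0.015,0,0,0,0,0,0.07],[-0.02,0,0,0,0,0,0.07],[-0.02,0,0,0,0,0,0.07],[-0.02,0,0,0,0,0,0.07]],
])

```text
t: 13.68
tool_pos: [0.599, 0.1227, 0.208]
tool_rot: [-0.079, 0.953, -0.043]
contact_force: [-0.1, 0.0, 0.4]
opening: 0.0703
```

```bash
cat > p9.py <<'E'
from h import *
state()
a=get_image('side');b=get_image('top')
def crop(im,u,v,w=50,h=37):return cv2.resize(im[v-h:v+h,u-w:u+w],(400,296),interpolation=cv2.INTER_CUBIC)
cv2.imwrite('pics/c4.png',np.hstack([crop(a,335,210),crop(b,300,175)])[:,:,::-1])
for c in('side','top'):
  for n in('bin_a_handle','bin_a','pan_right'):marks(c,n)
M=tool(35,2);g=np.array([.533,-.403,.087])
a=grasp_tcp(g,M)-.10*M[:,0]
plan([(grasp_tcp([.5,.06,.26],M),M,8),(grasp_tcp([.47,-.39,.24],M),M,17),(a,M,4)])
E
python3 p9.py
```

```text
t 13.68 tcp [0.599  0.1227 0.208 ] grasp [0.588  0.1241 0.2234] th 35.7 psi -0.1 yz -0.086 F [-0.13  0.03  0.44] open 0.0703
side bin_a_handle 0.72 [ 0.3446 -0.2713  0.0793] [307. 372.]
side bin_a_handle 0.67 [ 0.4782 -0.1381  0.0793] [322. 287.]
side bin_a_handle 0.63 [0.6439 0.1156 0.1443] [316. 175.]
side bin_a_handle 0.2 [ 0.6417 -0.0073 -0.0018] [341. 240.]
side bin_a 0.82 [ 0.3422 -0.2716 -0.0004] [307. 388.]
side bin_a 0.78 [0.6378 0.1097 0.0601] [315. 199.]
side bin_a 0.69 [ 0.5354 -0.4067  0.001 ] [422. 385.]
side bin_a 0.66 [ 0.4817 -0.1374 -0.0008] [323. 305.]
side pan_right 0.96 [ 0.6446 -0.1289  0.0881] [376. 247.]
top bin_a_handle 0.83 [ 0.341  -0.2642  0.0802] [428. 287.]
top bin_a_handle 0.8 [0.6366 0.1209 0.1455] [290. 174.]
top bin_a_handle 0.6 [ 0.4764 -0.1369  0.0844] [382. 237.]
top bin_a 0.87 [ 0.479  -0.1345 -0.0061] [377. 237.]
top bin_a 0.72 [0.6421 0.1087 0.0602] [296. 178.]
top bin_a 0.58 [ 5.376e-01 -4.013e-01 -4.000e-04] [466. 219.]
top bin_a 0.57 [ 0.3423 -0.2634  0.0004] [421. 285.]
top pan_right 0.67 [ 0.6432 -0.1238  0.0873] [378. 177.]
top pan_right 0.45 [0.4921 0.315  0.1702] [212. 225.]
8 x [-0.0101, -0.0078, -0.0065] [0.14, 0.02, 0.66] |14.4mm
17 x [-0.0006, -0.0264, -0.0029] [0.0, 0.0, 0.0] |26.6mm
4 x [0.0153, -0.0038, -0.0091] [0.0, 0.0, 0.0] |18.2mm
```

View pics/c4.png

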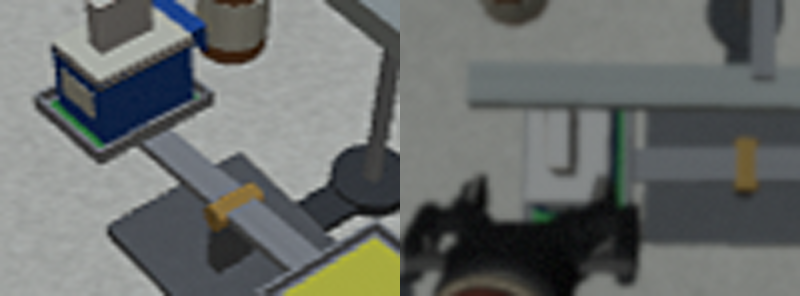

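Bin 1 stands in the green pan, which is tipped down, and the yellow pan is up at z≈0.088. Next is bin 2.

>>> arm_command([
  [[-0.0101,-0.0078,-0.0065,0.14,0.02,0.66,0.085],[-0.0101,-0.0078,-0.0065,0.14,0.02,0.66,0.085],[-0.0101,-0.0078,-0.0065,0.14,0.02,0.66,0.085],[-0.0101,-0.0078,-0.0065,0.14,0.02,0.66,0.085],[-0.0101,-0.0078,-0.0065,0.14,0.02,0.66,0.085],[-0.0101,-0.0078,-0.0065,0.14,0.02,0.66,0.085],[-0.0101,-0.0078,-0.0065,0.14,0.02,0.66,0.085],[-0.0101,-0.0078,-0.0065,0.14,0.02,0.66,0.085]],
])

```text
t: 14.75
tool_pos: [0.5074, 0.0591, 0.2335]
tool_rot: [-0.017, 0.981, 0.038]
contact_force: [0.3, -0.5, 0.4]
opening: 0.0849
```

>>> arm_command([
  [[-0.0006,-0.0264,-0.0029,0,0,0,0.085],[-0.0006,-0.0264,-0.0029,0,0,0,0.085],[-0.0006,-0.0264,-0.0029,0,0,0,0.085],[-0.0006,-0.0264,-0.0029,0,0,0,0.085],[-0.0006,-0.0264,-0.0029,0,0,0,0.085],[-0.0006,-0.0264,-0.0029,0,0,0,0.085],[-0.0006,-0.0264,-0.0029,0,0,0,0.085],[-0.0006,-0.0264,-0.0029,0,0,0,0.085],[-0.0006,-0.0264,-0.0029,0,0,0,0.085],[-0.0006,-0.0264,-0.0029,0,0,0,0.085],[-0.0006,-0.0264,-0.0029,0,0,0,0.085],[-0.0006,-0.0264,-0.0029,0,0,0,0.085],[-0.0006,-0.0264,-0.0029,0,0,0,0.085],[-0.0006,-0.0264,-0.0029,0,0,0,0.085],[-0.0006,-0.0264,-0.0029,0,0,0,0.085],[-0.0006,-0.0264,-0.0029,0,0,0,0.085],[0,0,0,0,0,0,0.085]],
])

```text
t: 16.17
tool_pos: [0.4725, -0.3901, 0.1959]
tool_rot: [-0.001, 0.994, 0.036]
contact_force: [0.9, 0.4, 0.2]
opening: 0.0851
```

```bash
cat > p10.py <<'E'
from h import *
import sys
state()
M=tool(35,2);g=np.array([.533,-.403,.087])
plan([(grasp_tcp(g,M)-float(sys.argv[1])*M[:,0],M,int(sys.argv[2]))])
E
python3 p10.py .07 6
```

```text
t 16.17 tcp [ 0.4725 -0.3901  0.1959] grasp [ 0.4622 -0.3907  0.2118] th 33.0 psi 1.7 yz 0.015 F [0.87 0.37 0.22] open 0.0851
6 x [0.0121, -0.0026, -0.002] [-0.12, -0.33, -0.1] |12.6mm
```

>>> arm_command([
  [[0.0121,-0.0026,-0.002,-0.12,-0.33,-0.1,0.07],[0.0121,-0.0026,-0.002,-0.12,-0.33,-0.1,0.07],[0.0121,-0.0026,-0.002,-0.12,-0.33,-0.1,0.07],[0.0121,-0.0026,-0.002,-0.12,-0.33,-0.1,0.07],[0.0121,-0.0026,-0.002,-0.12,-0.33,-0.1,0.07],[0.0121,-0.0026,-0.002,-0.12,-0.33,-0.1,0.07],[0,0,0,0,0,0,0.07]],
])

```text
t: 16.75
tool_pos: [0.5024, -0.4054, 0.1182]
tool_rot: [-0.007, 0.965, 0.031]
contact_force: [-0.2, 0.3, -0.7]
opening: 0.0698
```

```bash
python3 p10.py 0 8
```

```text
t 16.75 tcp [ 0.5024 -0.4054  0.1182] grasp [ 0.4916 -0.4059  0.1339] th 34.7 psi 1.7 yz 0.008 F [-0.24  0.26 -0.7 ] open 0.0698
8 x [0.0078, 0.0002, 0.0009] [-0.06, -0.04, -0.03] |7.8mm
```

>>> arm_command([
  [[0.0078,0.0002,0.0009,-0.06,-0.04,-0.03,0.07],[0.0078,0.0002,0.0009,-0.06,-0.04,-0.03,0.07],[0.0078,0.0002,0.0009,-0.06,-0.04,-0.03,0.07],[0.0078,0.0002,0.0009,-0.06,-0.04,-0.03,0.07],[0.0078,0.0002,0.0009,-0.06,-0.04,-0.03,0.07],[0.0078,0.0002,0.0009,-0.06,-0.04,-0.03,0.07],[0.0078,0.0002,0.0009,-0.06,-0.04,-0.03,0.07],[0.0078,0.0002,0.0009,-0.06,-0.04,-0.03,0.07],[0,0,0,0,0,0,0.07]],
])

```text
t: 17.5
tool_pos: [0.5485, -0.401, 0.0668]
tool_rot: [-0.017, 0.96, 0.032]
contact_force: [-1.2, 0.9, 0.5]
opening: 0.0696
```

```bash
python3 p10.py 0 3
```

```text
t 17.5 tcp [ 0.5485 -0.401   0.0668] grasp [ 0.5376 -0.4014  0.0824] th 35.0 psi 2.0 yz -0.001 F [-1.23  0.86  0.46] open 0.0696
3 x [-0.0022, -0.0005, -0.0004] [0.01, 0.0, 0.0] |2.2mm
```

>>> arm_command([
  [[-0.003,-0.0005,-0.0005,0,0,0,0.07],[-0.003,-0.0005,-0.0005,0,0,0,0.07],[0,0,0,0,0,0,0],[0,0,0,0,0,0,0],[0,0,0,0,0,0,0],[0,0,0,0,0,0,0],[0,0,0,0,0,0,0],[0,0,0,0,0,0,0],[0,0,0,0,0,0,0]],
], squeeze=60)

```text
t: 18.25
tool_pos: [0.5437, -0.403, 0.0726]
tool_rot: [-0.019, 0.959, 0.031]
contact_force: [0.5, -0.2, 0.3]
opening: 0.0153
```

```bash
python3 p10.py 0 3; python3 p4.py
```

```text
t 18.25 tcp [ 0.5437 -0.403   0.0726] grasp [ 0.5328 -0.4034  0.0881] th 35.0 psi 2.0 yz -0.002 F [ 0.46 -0.19  0.26] open 0.0153
3 x [0.0004, 0.0001, -0.0002] [0.02, 0.01, 0.04] |0.4mm
t 18.25 tcp [ 0.5437 -0.403   0.0726] grasp [ 0.5328 -0.4034  0.0881] th 35.0 psi 2.0 yz -0.002 F [ 0.46 -0.19  0.26] open 0.0153
8 x [-0.0161, 0.0, 0.0097] [0.0, 0.0, 0.0] |18.8mm
```

>>> arm_command([
  [[-0.008,0,0.005,0,0,0,0],[-0.016,0,0.01,0,0,0,0],[-0.016,0,0.01,0,0,0,0],[-0.016,0,0.01,0,0,0,0],[-0.016,0,0.01,0,0,0,0],[-0.016,0,0.01,0,0,0,0],[-0.016,0,0.01,0,0,0,0],[-0.016,0,0.01,0,0,0,0],[-0.008,0,0.005,0,0,0,0],[0,0,0,0,0,0,0],[0,0,0,0,0,0,0]],
])

```text
t: 19.17
tool_pos: [0.5327, -0.4002, 0.2294]
tool_rot: [-0.014, 0.967, 0.035]
contact_force: [0.3, 0.4, -1.3]
opening: 0.0153
```

```bash
cat > p11.py <<'E'
from h import *
import sys
state()
b=lambda o,y=0,r=0:bt(o,y,r,th=35,off=(-.004,0,.084))
o=[float(v) for v in sys.argv[1:4]]
plan([(*b(o,0,float(sys.argv[5])),int(sys.argv[4]))])
E
python3 p11.py .50 -.1285 .155 11 0
```

```text
t 19.17 tcp [ 0.5327 -0.4002  0.2294] grasp [ 0.5219 -0.4006  0.2451] th 34.6 psi 2.0 yz 0.004 F [ 0.3   0.43 -1.33] open 0.0153
11 x [-0.0006, 0.0247, -0.0019] [0.14, -0.04, -0.12] |24.8mm
```

Force −1.3 N: this is the light bin. It goes to the right pan.

>>> arm_command([
  [[-0.0006,0.0247,-0.0019,0.14,-0.04,-0.12,0],[-0.0006,0.0247,-0.0019,0.14,-0.04,-0.12,0],[-0.0006,0.0247,-0.0019,0.14,-0.04,-0.12,0],[-0.0006,0.0247,-0.0019,0.14,-0.04,-0.12,0],[-0.0006,0.0247,-0.0019,0.14,-0.04,-0.12,0],[-0.0006,0.0247,-0.0019,0.14,-0.04,-0.12,0],[-0.0006,0.0247,-0.0019,0.14,-0.04,-0.12,0],[-0.0006,0.0247,-0.0019,0.14,-0.04,-0.12,0],[-0.0006,0.0247,-0.0019,0.14,-0.04,-0.12,0],[-0.0006,0.0247,-0.0019,0.14,-0.04,-0.12,0],[-0.0003,0.012,-0.001,0,0,0,0],[0,0,0,0,0,0,0]],
])

```text
t: 20.17
tool_pos: [0.4983, -0.1261, 0.2005]
tool_rot: [0.022, 0.988, 0.011]
contact_force: [-0.6, -0.4, -1.1]
opening: 0.0151
```

```bash
python3 p11.py .51 -.1275 .125 5 -5
```

```text
t 20.17 tcp [ 0.4983 -0.1261  0.2005] grasp [ 0.4879 -0.1265  0.2164] th 33.4 psi -0.0 yz 0.023 F [-0.57 -0.41 -1.07] open 0.0151
5 x [0.0033, 0.001, 0.0023] [-0.72, -0.32, -1.04] |4.1mm
```

>>> arm_command([
  [[0.0033,0.001,0.0023,-0.72,-0.32,-1.04,0],[0.0033,0.001,0.0023,-0.72,-0.32,-1.04,0],[0.0033,0.001,0.0023,-0.72,-0.32,-1.04,0],[0.0033,0.001,0.0023,-0.72,-0.32,-1.04,0],[0.0033,0.001,0.0023,-0.72,-0.32,-1.04,0],[0,0,0,0,0,0,0]],
])

```text
t: 20.67
tool_pos: [0.5144, -0.121, 0.1832]
tool_rot: [-0.081, 0.971, -0.04]
contact_force: [-0.2, 0.4, -1.3]
opening: 0.015
```

```bash
python3 p11.py .61 -.1275 .112 7 -5
```

```text
t 20.67 tcp [ 0.5144 -0.121   0.1832] grasp [ 0.5036 -0.1196  0.1988] th 34.6 psi 0.1 yz -0.087 F [-0.24  0.41 -1.33] open 0.015
7 x [0.0087, -0.0001, 0.0118] [0.01, -0.1, -0.01] |14.7mm
```

>>> arm_command([
  [[0.0087,-0.0001,0.0118,0,-0.1,0,0],[0.0087,-0.0001,0.0118,0,-0.1,0,0],[0.0087,-0.0001,0.0118,0,-0.1,0,0],[0.0087,-0.0001,0.0118,0,-0.1,0,0],[0.0087,-0.0001,0.0118,0,-0.1,0,0],[0.0087,-0.0001,0.0118,0,-0.1,0,0],[0.0087,-0.0001,0.0118,0,-0.1,0,0],[0,0,0,0,0,0,0]],
])

```text
t: 21.33
tool_pos: [0.6173, -0.1258, 0.1691]
tool_rot: [-0.071, 0.975, -0.039]
contact_force: [0.0, 0.3, -1.1]
opening: 0.0151
```

```bash
python3 p11.py .641 -.1275 .109 4 -5.5
```

```text
t 21.33 tcp [ 0.6173 -0.1258  0.1691] grasp [ 0.6066 -0.1245  0.1848] th 34.4 psi -0.1 yz -0.078 F [ 0.01  0.25 -1.12] open 0.0151
4 x [0.0026, 0.001, 0.0075] [-0.16, -0.22, -0.2] |8.0mm
```

>>> arm_command([
  [[0.0026,0.001,0.0075,-0.16,-0.22,-0.2,0],[0.0026,0.001,0.0075,-0.16,-0.22,-0.2,0],[0.0026,0.001,0.0075,-0.16,-0.22,-0.2,0],[0.0026,0.001,0.0075,-0.16,-0.22,-0.2,0],[0,0,0,0,0,0,0]],
])

```text
t: 21.75
tool_pos: [0.6484, -0.1223, 0.1748]
tool_rot: [-0.087, 0.963, -0.048]
contact_force: [0.5, -0.4, -1.4]
opening: 0.0149
```

```bash
python3 p11.py .641 -.1275 .091 4 -5.5;python3 - <<'E'
from h import *
a=get_image('side');b=get_image('top')
def crop(im,u,v,w=50,h=37):return cv2.resize(im[v-h:v+h,u-w:u+w],(400,296),interpolation=cv2.INTER_CUBIC)
cv2.imwrite('pics/c5.png',np.hstack([crop(a,370,230),crop(b,375,175)])[:,:,::-1])
for c in('side','top'):
  for n in('bin_a_handle','bin_a'):marks(c,n)
E
```

```text
t 21.75 tcp [ 0.6484 -0.1223  0.1748] grasp [ 0.6375 -0.1208  0.1904] th 35.1 psi -0.1 yz -0.095 F [ 0.49 -0.36 -1.43] open 0.0149
4 x [0.0031, 0.0007, -0.0023] [-0.03, -0.06, 0.0] |3.9mm
side bin_a_handle 0.91 [ 0.4798 -0.1377  0.0809] [322. 286.]
side bin_a_handle 0.73 [ 0.3445 -0.271   0.0781] [307. 372.]
side bin_a 0.91 [ 0.6413 -0.1283  0.1053] [375. 243.]
side bin_a 0.77 [ 0.4766 -0.1351 -0.0015] [320. 305.]
side bin_a 0.56 [ 0.3428 -0.2715  0.001 ] [307. 388.]
side bin_a 0.44 [0.6408 0.1097 0.0596] [316. 199.]
top bin_a_handle 0.91 [0.6333 0.123  0.1466] [289. 175.]
top bin_a_handle 0.58 [ 0.4749 -0.1365  0.0833] [382. 237.]
top bin_a_handle 0.57 [ 0.3379 -0.2662  0.0811] [429. 288.]
top bin_a 0.97 [ 0.3382 -0.2622 -0.0012] [421. 286.]
top bin_a 0.6 [ 0.4778 -0.1367 -0.0042] [378. 238.]
top bin_a 0.55 [0.6402 0.1072 0.0614] [297. 178.]
top bin_a 0.52 [ 0.6435 -0.1263  0.1052] [380. 176.]
```

View pics/c5.png

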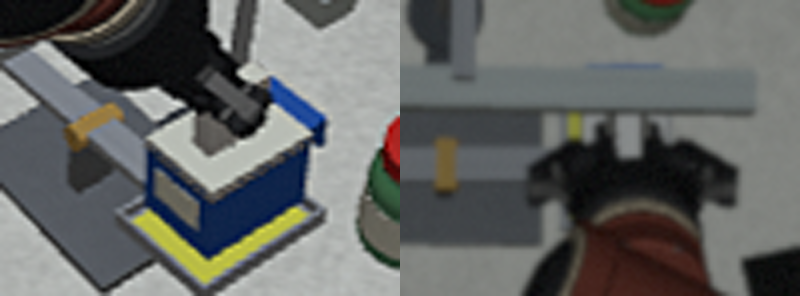

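The crop shows bin 2 squarely over the raised yellow pan. I'll lower it and let go.

>>> arm_command([
  [[0.0031,0.0007,-0.0023,0,0,0,0],[0.0031,0.0007,-0.0023,0,0,0,0],[0.0031,0.0007,-0.0023,0,0,0,0],[0.0031,0.0007,-0.0023,0,0,0,0],[0,0,0,0,0,0,0]],
])

```text
t: 22.47
tool_pos: [0.6457, -0.1211, 0.1567]
tool_rot: [-0.086, 0.965, -0.048]
contact_force: [-0.4, -0.5, -0.4]
opening: 0.0152
```

```bash
python3 p11.py .641 -.1275 .0885 2 -5.5
```

```text
t 22.47 tcp [ 0.6457 -0.1211  0.1567] grasp [ 0.6349 -0.1196  0.1722] th 35.1 psi -0.2 yz -0.094 F [-0.44 -0.53 -0.45] open 0.0152
2 x [0.0007, 0.0001, 0.0009] [-0.09, -0.16, 0.01] |1.1mm
```

Contact (force dropped to about −0.4). Release and retreat.

>>> arm_command([
  [[0,0,0,0,0,0,0.07],[0,0,0,0,0,0,0.07],[0,0,0,0,0,0,0.07],[0,0,0,0,0,0,0.07],[0,0,0,0,0,0,0.07],[-0.015,0,0,0,0,0,0.07],[-0.015,0,0,0,0,0,0.07],[-0.02,0,0,0,0,0,0.07],[-0.02,0,0,0,0,0,0.07],[-0.025,0,0,0,0,0,0.07],[-0.025,0,0,0,0,0,0.07],[0,0,0,0,0,0,0.07]],
])

```text
t: 23.47
tool_pos: [0.5758, -0.1116, 0.2607]
tool_rot: [-0.086, 0.962, -0.049]
contact_force: [0.6, -0.5, 1.2]
opening: 0.07
```

```bash
python3 - <<'E'
from h import *
state()
a=get_image('side');b=get_image('top')
def crop(im,u,v,w=68,h=50):return cv2.resize(im[v-h:v+h,u-w:u+w],(400,296),interpolation=cv2.INTER_CUBIC)
cv2.imwrite('pics/c6.png',np.hstack([crop(a,345,210),crop(b,337,175)])[:,:,::-1])
for c in('side','top'):
  for n in('bin_a_handle','bin_a'):
    for d in mark_of(c,n):
      p=w(c,d['at']); 
      if p[0]>.58:print(c,n,round(d['conf'],2),p.round(4))
M=tool(35,0,-5.3)
plan([(grasp_tcp([.50,-.05,.26],M),M,6),(grasp_tcp([.55,.119,.25],M),M,8)])
for n in('side','top'):
  for d in cut_out(n,'bin_a'):
    m=d['mask'];print(n,round(d['conf'],2),m.sum(),np.argwhere(m).mean(0)[::-1].round())
E
```

```text
t 23.47 tcp [ 0.5758 -0.1116  0.2607] grasp [ 0.565  -0.1101  0.2762] th 35.2 psi -0.2 yz -0.095 F [ 0.6  -0.49  1.17] open 0.07
side bin_a_handle 0.59 [ 0.7888 -0.1647 -0.0024]
side bin_a 0.89 [ 0.6369 -0.1322  0.0862]
side bin_a 0.59 [0.6391 0.1102 0.059 ]
side bin_a 0.59 [ 0.6456 -0.1296  0.085 ]
top bin_a_handle 0.88 [0.6376 0.1222 0.1467]
top bin_a 0.74 [ 0.6443 -0.1253  0.0859]
top bin_a 0.72 [0.6417 0.109  0.0622]
top bin_a 0.4 [0.6428 0.1131 0.0614]
6 x [-0.0058, 0.01, -0.009] [-0.02, -0.14, -0.0] |14.6mm
8 x [0.003, 0.0212, 0.0055] [0.0, 0.0, 0.0] |22.1mm
side 0.88 1160 [306. 379.]
side 0.79 1369 [376. 238.]
side 0.71 1296 [323. 298.]
side 0.68 285 [312. 198.]
side 0.2 6095 [403. 361.]
top 0.85 514 [379. 179.]
top 0.71 546 [292. 177.]
top 0.67 573 [431. 289.]
```

View pics/c6.png

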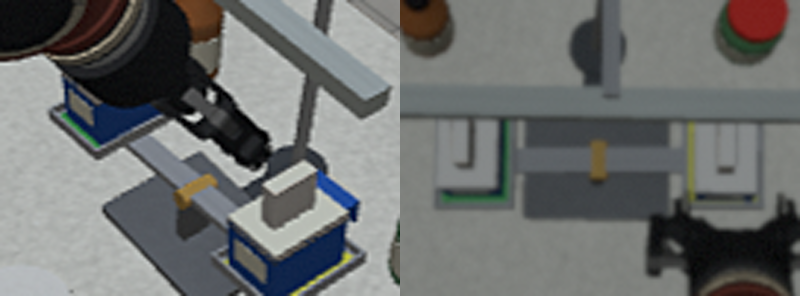

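Both bins stand released in their pans. The left (green) pan with bin 1 is down, the right is up at z≈0.086. Bin 1 is the heavier, consistent with the force readings. Now I'll fetch it.

>>> arm_command([
  [[-0.0058,0.01,-0.009,0,-0.14,0,0.07],[-0.0058,0.01,-0.009,0,-0.14,0,0.07],[-0.0058,0.01,-0.009,0,-0.14,0,0.07],[-0.0058,0.01,-0.009,0,-0.14,0,0.07],[-0.0058,0.01,-0.009,0,-0.14,0,0.07],[-0.0058,0.01,-0.009,0,-0.14,0,0.07],[0.003,0.0212,0.0055,0,0,0,0.07],[0.003,0.0212,0.0055,0,0,0,0.07],[0.003,0.0212,0.0055,0,0,0,0.07],[0.003,0.0212,0.0055,0,0,0,0.07],[0.003,0.0212,0.0055,0,0,0,0.07],[0.003,0.0212,0.0055,0,0,0,0.07],[0.003,0.0212,0.0055,0,0,0,0.07],[0,0,0,0,0,0,0.07]],
])

```text
t: 25.03
tool_pos: [0.5528, 0.1054, 0.2225]
tool_rot: [-0.078, 0.976, -0.047]
contact_force: [-0.2, 0.7, 0.1]
opening: 0.07
```

```bash
cat > p12.py <<'E'
from h import *
import sys
state()
M=tool(35,0,-5.5);g=np.array([.637,.1188,.1465])
plan([(grasp_tcp(g,M)-float(sys.argv[1])*M[:,0],M,int(sys.argv[2]))])
E
python3 p12.py .07 6
```

```text
t 25.03 tcp [0.5528 0.1054 0.2225] grasp [0.5422 0.1068 0.2382] th 34.4 psi -0.3 yz -0.087 F [-0.16  0.74  0.08] open 0.07
6 x [0.0097, 0.0034, 0.0045] [-0.08, -0.16, -0.05] |11.2mm
```

>>> arm_command([
  [[0.0097,0.0034,0.0045,-0.08,-0.16,-0.05,0.07],[0.0097,0.0034,0.0045,-0.08,-0.16,-0.05,0.07],[0.0097,0.0034,0.0045,-0.08,-0.16,-0.05,0.07],[0.0097,0.0034,0.0045,-0.08,-0.16,-0.05,0.07],[0.0097,0.0034,0.0045,-0.08,-0.16,-0.05,0.07],[0.0097,0.0034,0.0045,-0.08,-0.16,-0.05,0.07],[0,0,0,0,0,0,0.07]],
])

```text
t: 25.62
tool_pos: [0.6091, 0.1243, 0.1803]
tool_rot: [-0.093, 0.967, -0.043]
contact_force: [-0.2, 0.2, -0.2]
opening: 0.0705
```

```bash
python3 p12.py 0 7
```

```text
t 25.62 tcp [0.6091 0.1243 0.1803] grasp [0.5983 0.1258 0.1959] th 34.9 psi 0.3 yz -0.098 F [-0.25  0.2  -0.2 ] open 0.0705
7 x [0.009, -0.0003, 0.0005] [0.04, -0.07, -0.01] |9.0mm
```

>>> arm_command([
  [[0.009,-0.0003,0.0003,0.04,-0.07,0,0.07],[0.009,-0.0003,0.0003,0.04,-0.07,0,0.07],[0.009,-0.0003,0.0003,0.04,-0.07,0,0.07],[0.009,-0.0003,0.0003,0.04,-0.07,0,0.07],[0.009,-0.0003,0.0003,0.04,-0.07,0,0.07],[0.009,-0.0003,0.0003,0.04,-0.07,0,0.07],[0.008,-0.0003,0.0003,0.04,-0.07,0,0.07],[0,0,0,0,0,0,0.07]],
])

```text
t: 26.28
tool_pos: [0.6477, 0.1148, 0.1249]
tool_rot: [-0.088, 0.963, -0.047]
contact_force: [-0.4, -0.2, -0.8]
opening: 0.07
```

```bash
python3 p12.py 0 2
```

```text
t 26.28 tcp [0.6477 0.1148 0.1249] grasp [0.6369 0.1163 0.1404] th 35.2 psi -0.0 yz -0.096 F [-0.41 -0.19 -0.75] open 0.07
2 x [-0.0026, 0.0009, 0.0019] [-0.01, -0.1, 0.02] |3.3mm
```

>>> arm_command([
  [[-0.0026,0.0012,0.0017,0,0,0,0.07],[-0.0026,0.0012,0.0017,0,0,0,0.07],[0,0,0,0,0,0,0],[0,0,0,0,0,0,0],[0,0,0,0,0,0,0],[0,0,0,0,0,0,0],[0,0,0,0,0,0,0],[0,0,0,0,0,0,0],[0,0,0,0,0,0,0]],
], squeeze=70)

```text
t: 27.03
tool_pos: [0.6481, 0.1187, 0.1332]
tool_rot: [-0.089, 0.96, -0.046]
contact_force: [-0.1, -0.1, -0.6]
opening: 0.0147
```

```bash
cat > p13.py <<'E'
from h import *
state()
o=ctrl.get_obs();p=np.array(o['tool_pos']);M=R.from_rotvec(o['tool_rot']).as_matrix()
plan([(p+[0,0,.035],tool(35,0,-2),5),(p+[-.14,0,.05],tool(35,0,0),8)])
E
python3 p13.py
```

```text
t 27.03 tcp [0.6481 0.1187 0.1332] grasp [0.6372 0.1202 0.1487] th 35.3 psi 0.0 yz -0.096 F [-0.09 -0.11 -0.57] open 0.0147
5 x [-0.0057, -0.0005, 0.004] [0.4, -0.01, 0.58] |7.0mm
8 x [-0.0116, -0.0, -0.0133] [0.14, -0.0, 0.2] |17.6mm
```

>>> arm_command([
  [[-0.0057,-0.0005,0.004,0.2,0,0.3,0],[-0.0057,-0.0005,0.004,0.4,0,0.58,0],[-0.0057,-0.0005,0.004,0.4,0,0.58,0],[-0.0057,-0.0005,0.004,0.4,0,0.58,0],[-0.0057,-0.0005,0.004,0.4,0,0.58,0],[-0.0057,-0.0005,0.004,0.4,0,0.58,0],[0,0,0,0,0,0,0]],
])

```text
t: 27.62
tool_pos: [0.6408, 0.1179, 0.1669]
tool_rot: [-0.023, 0.984, -0.012]
contact_force: [0.2, -0.4, -3.0]
opening: 0.0151
```

```bash
cat > p14.py <<'E'
from h import *
state()
o=ctrl.get_obs();p=np.array(o['tool_pos'])
plan([([.50,.12,p[2]+.005],tool(35,0,0),9)])
E
python3 p14.py
```

```text
t 27.62 tcp [0.6408 0.1179 0.1669] grasp [0.6302 0.1183 0.1827] th 33.6 psi -0.0 yz -0.025 F [ 0.19 -0.44 -3.02] open 0.0151
9 x [-0.0093, 0.0002, -0.0126] [0.09, -0.16, 0.13] |15.7mm
```

>>> arm_command([
  [[-0.0041,0,0.0028,0,-0.3,0,0],[-0.0041,0,0.0028,0,-0.3,0,0],[-0.0093,0.0002,-0.0126,0.09,-0.1,0.13,0],[-0.0093,0.0002,-0.0126,0.09,-0.1,0.13,0],[-0.0093,0.0002,-0.0126,0.09,-0.1,0.13,0],[-0.0093,0.0002,-0.0126,0.09,-0.1,0.13,0],[-0.0093,0.0002,-0.0126,0.09,-0.1,0.13,0],[-0.0093,0.0002,-0.0126,0.09,-0.1,0.13,0],[-0.0093,0.0002,-0.0126,0.09,-0.1,0.13,0],[-0.0093,0.0002,-0.0126,0.09,-0.1,0.13,0],[-0.0093,0.0002,-0.0126,0.09,-0.1,0.13,0],[0,0,0,0,0,0,0]],
])

```text
t: 28.62
tool_pos: [0.4893, 0.1201, 0.1769]
tool_rot: [-0.001, 0.97, -0.001]
contact_force: [0.0, -0.7, -4.6]
opening: 0.0149
```

```bash
cat > p15.py <<'E'
from h import *
import sys
state()
# panel frame: rail (.4905,.310), yaw 10.4. bin pose in panel coords: x back, y, height of slot ceiling
rail=np.array([.490,.310,0]);yaw=10.4
c,s=np.cos(np.radians(yaw)),np.sin(np.radians(yaw))
dx,dy,lipz,n=[float(v) for v in sys.argv[1:5]]
lip=rail+np.array([c*dx-s*dy,s*dx+c*dy,lipz])
o=lip-np.array([c*.0435,s*.0435,.050])
th=float(sys.argv[5]) if len(sys.argv)>5 else 35.
plan([(*bt(o,yaw,0,th=th,off=(-.004,0,.085)),int(n))])
E
python3 p15.py -.08 -.06 .235 12
python3 - <<'E'
from h import *
for c in('side','top'):
  get_image(c)
  for n in('bin_a_lip','bin_a_handle','bin_a','pan_right'):
    for d in mark_of(c,n):
      p=w(c,d['at']);print(c,n,round(d['conf'],2),p.round(4)) if p[1]>0 or p[0]>.58 else 0
E
```

```text
t 28.62 tcp [0.4893 0.1201 0.1769] grasp [0.4785 0.1201 0.1926] th 34.4 psi 0.0 yz -0.001 F [ 0.04 -0.71 -4.6 ] open 0.0149
12 x [-0.0098, 0.0098, -0.0027] [-0.71, -0.05, 0.5] |14.1mm
side bin_a_lip 0.7 [0.5246 0.1199 0.154 ]
side bin_a_lip 0.43 [ 0.4882  0.3117 -0.0007]
side bin_a_handle 0.66 [ 7.899e-01 -1.661e-01 -2.000e-04]
side bin_a_handle 0.62 [0.4843 0.1183 0.1854]
side bin_a 0.79 [0.4799 0.1175 0.1059]
side bin_a 0.76 [ 0.6373 -0.1315  0.0637]
side pan_right 0.61 [ 0.648  -0.1298  0.0608]
top bin_a_lip 0.73 [0.5315 0.1238 0.16  ]
top bin_a_lip 0.45 [0.4937 0.3108 0.1711]
top bin_a_lip 0.24 [0.4796 0.1202 0.1911]
top bin_a_handle 0.9 [0.4812 0.1213 0.1907]
top bin_a 0.69 [0.4861 0.1156 0.1066]
top bin_a 0.61 [ 0.6405 -0.1297  0.0593]
top pan_right 0.84 [ 0.6431 -0.129   0.0656]
```

```bash
cat > p16.py <<'E'
from h import *
state()
A=bt([.43,.13,.19],5,0,th=35,off=(-.004,0,.085))
plan([(*A,6)])
E
python3 p16.py
```

```text
t 29.12 tcp [0.4919 0.1198 0.178 ] grasp [0.4812 0.1198 0.1937] th 34.5 psi -0.0 yz -0.001 F [-0.02  0.23 -4.37] open 0.0148
6 x [-0.0163, 0.0021, 0.0002] [-0.68, -0.08, 0.49] |16.5mm
```

>>> arm_command([
  [[-0.0163,0.0021,0.0002,-0.68,-0.08,0.49,0],[-0.0163,0.0021,0.0002,-0.68,-0.08,0.49,0],[-0.0163,0.0021,0.0002,-0.68,-0.08,0.49,0],[-0.0163,0.0021,0.0002,-0.68,-0.08,0.49,0],[-0.0163,0.0021,0.0002,-0.68,-0.08,0.49,0],[-0.0163,0.0021,0.0002,-0.68,-0.08,0.49,0],[0,0,0,0,0,0,0]],
])

```text
t: 29.7
tool_pos: [0.4347, 0.1303, 0.2598]
tool_rot: [-0.044, 0.967, 0.083]
contact_force: [1.1, -0.3, -3.0]
opening: 0.0151
```

```bash
python3 p15.py -.05 0 .24 10
```

```text
t 29.7 tcp [0.4347 0.1303 0.2598] grasp [0.4239 0.1293 0.2754] th 34.6 psi 5.2 yz -0.001 F [ 1.1  -0.25 -3.05] open 0.0151
10 x [-0.0004, 0.0167, -0.0007] [-0.43, -0.04, 0.3] |16.7mm
```

>>> arm_command([
  [[-0.0004,0.0167,-0.0007,-0.43,-0.04,0.3,0],[-0.0004,0.0167,-0.0007,-0.43,-0.04,0.3,0],[-0.0004,0.0167,-0.0007,-0.43,-0.04,0.3,0],[-0.0004,0.0167,-0.0007,-0.43,-0.04,0.3,0],[-0.0004,0.0167,-0.0007,-0.43,-0.04,0.3,0],[-0.0004,0.0167,-0.0007,-0.43,-0.04,0.3,0],[-0.0004,0.0167,-0.0007,-0.43,-0.04,0.3,0],[-0.0004,0.0167,-0.0007,-0.43,-0.04,0.3,0],[-0.0004,0.0167,-0.0007,-0.43,-0.04,0.3,0],[-0.0004,0.0167,-0.0007,-0.43,-0.04,0.3,0],[0,0,0,0,0,0,0]],
])

```text
t: 30.62
tool_pos: [0.4066, 0.3018, 0.2512]
tool_rot: [-0.087, 0.961, 0.164]
contact_force: [-0.2, 0.1, -3.5]
opening: 0.0152
```

```bash
python3 p15.py 0 0 .20 6
python3 - <<'E'
from h import *
state()
for c in('side','top'):
  get_image(c)
  for n in('bin_a_lip','bin_a_handle','bin_a','rail','panel'):
    for d in mark_of(c,n):
      p=w(c,d['at']);print(c,n,round(d['conf'],2),p.round(4)) if p[1]>.2 else 0
E
```

```text
t 30.62 tcp [0.4066 0.3018 0.2512] grasp [0.3959 0.2999 0.2668] th 34.8 psi 10.2 yz -0.001 F [-0.2   0.12 -3.5 ] open 0.0152
6 x [0.0088, -0.0011, 0.0034] [-0.02, -0.03, 0.02] |9.5mm
t 30.62 tcp [0.4066 0.3018 0.2512] grasp [0.3959 0.2999 0.2668] th 34.8 psi 10.2 yz -0.001 F [-0.2   0.12 -3.5 ] open 0.0152
side bin_a_lip 0.78 [0.4421 0.3078 0.2326]
side bin_a_handle 0.93 [0.4003 0.3017 0.2592]
side bin_a 0.75 [0.3994 0.2975 0.1801]
side rail 0.67 [0.4948 0.3072 0.169 ]
side panel 0.77 [ 0.4902  0.3142 -0.001 ]
top bin_a_lip 0.65 [0.4447 0.3117 0.2321]
top bin_a_handle 0.85 [0.3991 0.2994 0.2656]
top bin_a 0.6 [0.3988 0.2928 0.1841]
top rail 0.68 [0.4937 0.3118 0.1742]
top panel 0.88 [0.4877 0.3159 0.0009]
```

```bash
sed -i 's/rail=.*/rail=np.array([.4905,.310,0]);yaw=10.7/' p15.py; python3 p15.py 0 0 .198 6
```

```text
t 31.22 tcp [0.4074 0.2991 0.2528] grasp [0.3966 0.2973 0.2684] th 34.9 psi 10.0 yz -0.002 F [ 0.9   0.08 -4.08] open 0.0152
6 x [0.0093, -0.0007, 0.0031] [-0.08, -0.01, 0.08] |9.8mm
```

>>> arm_command([
  [[0.0093,-0.0007,0.0031,-0.08,0,0.08,0],[0.0093,-0.0007,0.0031,-0.08,0,0.08,0],[0.0093,-0.0007,0.0031,-0.08,0,0.08,0],[0.0093,-0.0007,0.0031,-0.08,0,0.08,0],[0.0093,-0.0007,0.0031,-0.08,0,0.08,0],[0.0093,-0.0007,0.0031,-0.08,0,0.08,0],[0,0,0,0,0,0,0]],
])

```text
t: 31.8
tool_pos: [0.4597, 0.303, 0.2131]
tool_rot: [-0.089, 0.96, 0.172]
contact_force: [-0.5, -0.5, -4.0]
opening: 0.0152
```

```bash
python3 p15.py 0 0 .190 3
python3 - <<'E'
from h import *
a=get_image('side');b=get_image('top')
# overlay predicted rail line
def crop(im,u,v,w=50,h=37):return cv2.resize(im[v-h:v+h,u-w:u+w],(400,296),interpolation=cv2.INTER_CUBIC)
cv2.imwrite('pics/c7.png',np.hstack([crop(a,235,155),crop(b,220,228)])[:,:,::-1])
for c in('side','top'):
  for n in('bin_a_lip','rail'):
    for d in mark_of(c,n):
      p=w(c,d['at']);print(c,n,round(d['conf'],2),p.round(4)) if p[1]>.2 else 0
c,s=np.cos(np.radians(10.7)),np.sin(np.radians(10.7))
Q=[np.array([.4905-s*t,.31+c*t,.17]) for t in(-.09,.09)]
print([P(k,np.array(Q)).round(1).tolist() for k in('side','top')])
E
```

```text
t 31.8 tcp [0.4597 0.303  0.2131] grasp [0.449  0.3009 0.2287] th 34.9 psi 10.7 yz 0.0 F [-0.47 -0.49 -3.97] open 0.0152
3 x [0.0001, 0.0004, -0.0021] [-0.01, -0.05, -0.0] |2.1mm
side bin_a_lip 0.65 [0.4928 0.3086 0.192 ]
side bin_a_lip 0.4 [0.4942 0.3097 0.1703]
side rail 0.56 [0.4925 0.3082 0.1676]
top bin_a_lip 0.65 [0.4959 0.3132 0.1924]
top rail 0.56 [0.4939 0.3094 0.1732]
[[[248.9, 165.3], [207.2, 136.6]], [[248.5, 220.2], [179.0, 231.8]]]
```

View pics/c7.png

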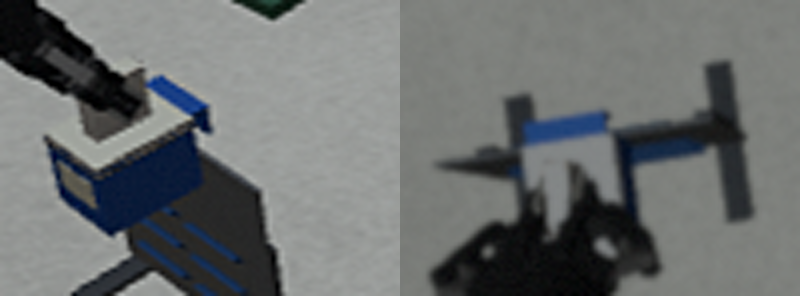

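The crop shows the lip above the panel's top edge. In side, the lip is at about (229,142) and the panel's right corner at (250,165). The rail estimates span 0.489 to 0.494 in x, so I'll aim at 0.4918 and lower while watching the force.

```bash
sed -i 's/rail=.*/rail=np.array([.4918,.310,0]);yaw=10.7/' p15.py; python3 p15.py 0 0 .191 3
```

```text
t 32.1 tcp [0.4593 0.3039 0.2164] grasp [0.4485 0.3018 0.2319] th 35.1 psi 10.8 yz 0.002 F [-0.6  -0.23 -3.89] open 0.0153
3 x [0.0009, -0.0, -0.0021] [0.0, 0.05, -0.04] |2.3mm
```

>>> arm_command([
  [[0.0009,0,-0.0021,0,0,0,0],[0.0009,0,-0.0021,0,0,0,0],[0.0009,0,-0.0021,0,0,0,0],[0,0,0,0,0,0,0],[0,0,0,0,0,0,0]],
])

```text
t: 32.52
tool_pos: [0.4552, 0.3038, 0.2118]
tool_rot: [-0.088, 0.951, 0.176]
contact_force: [0.4, 0.4, -4.3]
opening: 0.0153
```

```bash
python3 p15.py 0 0 .180 4
```

```text
t 32.52 tcp [0.4552 0.3038 0.2118] grasp [0.4444 0.3016 0.2273] th 35.3 psi 10.9 yz 0.003 F [ 0.37  0.44 -4.34] open 0.0153
4 x [0.0026, -0.0002, -0.0017] [0.01, 0.09, -0.05] |3.1mm
```

>>> arm_command([
  [[0.0026,-0.0002,-0.0017,0,0.09,-0.05,0],[0.0026,-0.0002,-0.0017,0,0.09,-0.05,0],[0.0026,-0.0002,-0.0017,0,0.09,-0.05,0],[0.0026,-0.0002,-0.0017,0,0.09,-0.05,0],[0,0,0,0,0,0,0]],
])

```text
t: 32.93
tool_pos: [0.4557, 0.3031, 0.1982]
tool_rot: [-0.09, 0.957, 0.173]
contact_force: [-0.7, -0.5, -4.0]
opening: 0.0149
```

```bash
python3 p15.py 0 0 .171 4
```

```text
t 32.93 tcp [0.4557 0.3031 0.1982] grasp [0.445  0.3011 0.2138] th 35.0 psi 10.7 yz -0.0 F [-0.72 -0.45 -3.99] open 0.0149
4 x [0.0016, 0.0, -0.0011] [0.01, -0.01, -0.0] |1.9mm
```

The flange is below the edge height and the force hasn't changed, so the slot has passed over the panel edge. Continuing down.

>>> arm_command([
  [[0.0016,0,-0.0011,0,0,0,0],[0.0016,0,-0.0011,0,0,0,0],[0.0016,0,-0.0011,0,0,0,0],[0.0016,0,-0.0011,0,0,0,0],[0,0,0,0,0,0,0]],
])

```text
t: 33.35
tool_pos: [0.4561, 0.3032, 0.1899]
tool_rot: [-0.09, 0.957, 0.173]
contact_force: [-0.1, -0.5, -2.7]
opening: 0.0148
```

```bash
python3 p15.py 0 0 .169 2
python3 - <<'E'
from h import *
a=get_image('side');b=get_image('top')
def crop(im,u,v,w=50,h=37):return cv2.resize(im[v-h:v+h,u-w:u+w],(400,296),interpolation=cv2.INTER_CUBIC)
cv2.imwrite('pics/c8.png',np.hstack([crop(a,235,155),crop(b,220,228)])[:,:,::-1])
E
```

```text
t 33.35 tcp [0.4561 0.3032 0.1899] grasp [0.4454 0.3012 0.2055] th 35.0 psi 10.7 yz -0.0 F [-0.1  -0.53 -2.75] open 0.0148
2 x [0.0005, 0.0, -0.0005] [0.02, 0.0, -0.01] |0.7mm
```

View pics/c8.png

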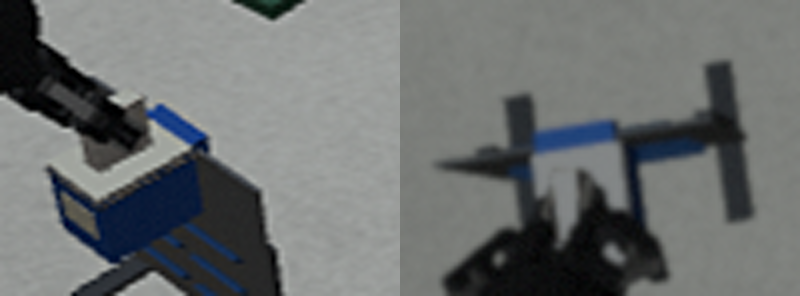

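The lip now sits over the edge: its flange is behind the sheet at about (205,150) in the left crop. The force is dropping too, so the lip is taking load. One more small step down.

>>> arm_command([
  [[0.0012,0,-0.0008,0,0,0,0],[0.0012,0,-0.0008,0,0,0,0],[0,0,0,0,0,0,0],[0,0,0,0,0,0,0]],
])

```text
t: 33.78
tool_pos: [0.4572, 0.3039, 0.1896]
tool_rot: [-0.089, 0.953, 0.174]
contact_force: [-0.6, 0.3, -3.0]
opening: 0.0152
```

```bash
python3 p15.py 0 0 .169 2
```

```text
t 33.78 tcp [0.4572 0.3039 0.1896] grasp [0.4465 0.3018 0.2051] th 35.2 psi 10.8 yz 0.001 F [-0.55  0.26 -2.97] open 0.0152
2 x [0.0, -0.0002, -0.001] [0.0, 0.12, -0.04] |1.0mm
```

>>> arm_command([
  [[0.002,0,-0.0014,0,0,0,0],[0.002,0,-0.0014,0,0,0,0]],
])

```text
t: 33.95
tool_pos: [0.4589, 0.3048, 0.1895]
tool_rot: [-0.088, 0.947, 0.175]
contact_force: [-19.6, -8.2, 16.0]
opening: 0.0154
```

```bash
python3 p15.py 0 0 .169 2
```

```text
t 33.95 tcp [0.4589 0.3048 0.1895] grasp [0.4481 0.3027 0.205 ] th 35.6 psi 10.8 yz 0.002 F [-19.63  -8.17  15.96] open 0.0154
2 x [-0.0005, -0.0005, -0.0017] [0.01, 0.31, -0.06] |1.8mm
```

Firm contact on the edge. I'll ease back 3 mm to centre the slot and relax the force.

>>> arm_command([
  [[-0.0009,0,-0.0014,0,-0.2,0,0],[-0.0009,0,-0.0014,0,-0.2,0,0],[0,0,0,0,0,0,0]],
])

```text
t: 34.2
tool_pos: [0.4553, 0.3041, 0.1891]
tool_rot: [-0.087, 0.94, 0.175]
contact_force: [-1.3, -1.1, -0.6]
opening: 0.015
```

```bash
python3 p15.py 0 0 .170 2
```

```text
t 34.2 tcp [0.4553 0.3041 0.1891] grasp [0.4443 0.3019 0.2045] th 36.0 psi 10.8 yz 0.002 F [-1.26 -1.08 -0.57] open 0.015
2 x [-0.0, -0.0005, 0.0002] [-0.0, 0.5, -0.06] |0.5mm
```

Load is carried by the panel (Fz ≈ −0.6). Release, then retreat.

>>> arm_command([
  [[0,0,0,0,0,0,0.03],[0,0,0,0,0,0,0.04],[0,0,0,0,0,0,0.05],[0,0,0,0,0,0,0.06],[0,0,0,0,0,0,0.07],[0,0,0,0,0,0,0.07],[0,0,0,0,0,0,0.07],[-0.012,0,0,0,0,0,0.07],[-0.015,0,0,0,0,0,0.07],[-0.02,0,0,0,0,0,0.07],[-0.02,0,0,0,0,0,0.07],[-0.02,0,0,0,0,0,0.07],[-0.02,0,0,0,0,0,0.07],[-0.02,0,0,0,0,0,0.07],[0,0,0,0,0,0,0.07]],
])

```text
t: 35.45
tool_pos: [0.3808, 0.2895, 0.2988]
tool_rot: [-0.084, 0.933, 0.176]
contact_force: [0.5, -0.4, 0.4]
opening: 0.0702
```

```bash
python3 - <<'E'
from h import *
state()
a=get_image('side');b=get_image('top')
def crop(im,u,v,w=50,h=37):return cv2.resize(im[v-h:v+h,u-w:u+w],(400,296),interpolation=cv2.INTER_CUBIC)
cv2.imwrite('pics/c9.png',np.vstack([np.hstack([crop(a,235,155),crop(b,220,228)]),np.hstack([crop(a,345,210,84,62),crop(b,337,185,84,62)])])[:,:,::-1])
for c in('side','top'):
  for n in('bin_a_lip','bin_a_handle','bin_a','stain','jar','dish'):
    for d in mark_of(c,n):
      p=w(c,d['at']);print(c,n,round(d['conf'],2),p.round(4)) if d['conf']>.5 else 0
E
```

```text
t 35.45 tcp [0.3808 0.2895 0.2988] grasp [0.3697 0.2874 0.3141] th 36.4 psi 10.8 yz 0.004 F [ 0.52 -0.41  0.41] open 0.0702
side bin_a_lip 0.94 [0.4901 0.3145 0.1694]
side bin_a_lip 0.61 [ 0.5085 -0.1659  0.0449]
side bin_a_handle 0.87 [ 0.3444 -0.2709  0.0761]
side bin_a_handle 0.84 [ 0.4782 -0.1347  0.0806]
side bin_a_handle 0.77 [0.4408 0.2977 0.1928]
side bin_a 0.9 [0.4516 0.2987 0.1114]
side bin_a 0.83 [ 0.4799 -0.1393  0.0031]
side bin_a 0.72 [ 0.6371 -0.1323  0.0609]
side bin_a 0.56 [ 0.344  -0.2737  0.0013]
side stain 0.84 [0.7828 0.174  0.0046]
side stain 0.55 [ 0.6416 -0.0114  0.0629]
side jar 0.58 [ 0.7886 -0.1651 -0.0026]
side dish 0.7 [0.4645 0.0045 0.0005]
top bin_a_lip 0.86 [ 0.5126 -0.163   0.0476]
top bin_a_lip 0.85 [0.4891 0.3138 0.1693]
top bin_a_lip 0.81 [ 0.3193 -0.3013  0.0465]
top bin_a_handle 0.88 [0.4369 0.3068 0.1949]
top bin_a_handle 0.88 [ 0.4738 -0.1359  0.08  ]
top bin_a_handle 0.69 [ 0.3398 -0.2615  0.08  ]
top bin_a 0.74 [0.4541 0.2993 0.1143]
top bin_a 0.68 [ 0.641  -0.1278  0.0604]
top bin_a 0.66 [ 0.3373 -0.264  -0.0023]
top bin_a 0.56 [ 0.4777 -0.1343 -0.0072]
top stain 0.64 [0.7812 0.1724 0.0012]
top jar 0.83 [ 0.7897 -0.1616 -0.0009]
top dish 0.72 [0.4617 0.0083 0.0009]
```

View pics/c9.png

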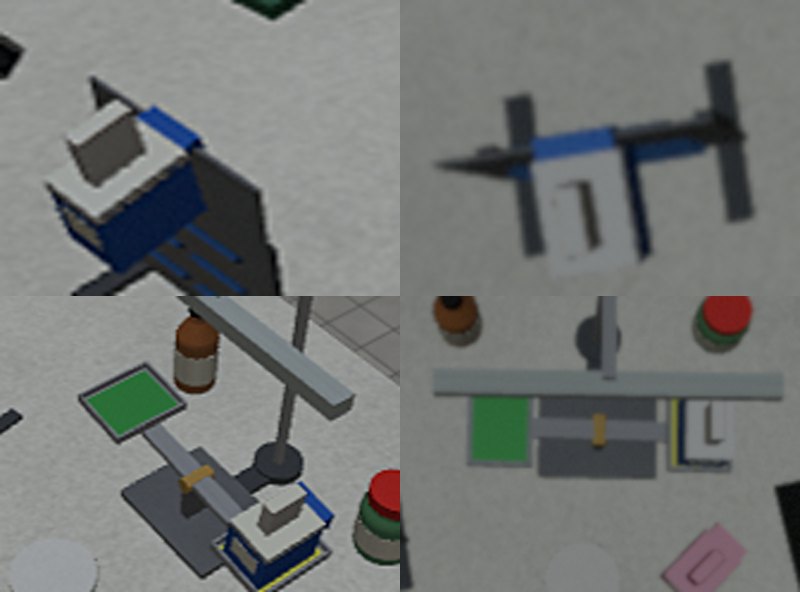

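The heavy bin hangs on the panel with its lip over the edge, leaning slightly. The light bin stands in the yellow pan. Bottle, jar and dish are where they were, and the gripper is clear.

```bash
python3 -c "
from station import *
print(finish_job())"
```

```text
the job is handed in; nothing more can be done
None
```

The job is done and handed in: the bin that went down hangs on the louvered panel, and the lighter one stands in the right (yellow) pan. My last move ended at 35.5 s; the limit is 72 s.

- **Weighing:** I put the first bin in the left (green) pan, where it read about 4 N when lifted. The second went in the right pan and read about 1.3 N. With both let go, the left pan stayed down, so the first bin is the heavier, matching the wrist force.
- **Hanging:** In the last pictures its lip is over the panel's top edge, with the slot ceiling at about z 0.169 m against the edge at 0.170 m. The bin leans slightly, as expected.
- **The rest:** The bottle, jar and dish measure within a few millimetres of where they started. The gripper looked clear of the lamp in the close-ups of the pans, no contact showed in the force readings I took, and the gripper is well clear of everything now.

Three things did not go cleanly:
- **First grasp:** It closed about 15 mm too high, so I opened and gripped again before lifting.
- **Panel contact:** While seating the lip, the force briefly reached about 27 N through the held bin. I backed off before letting go.
- **Panel position:** The estimates of the panel edge in x disagreed by about 5 mm (0.489 to 0.494 m), so I aimed between them.

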